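# Load a transformer module into a sloped board holder and ratchet its clamp home

## Task

Load the transformer module into the sloped board holder: tuck one end of its base plate under the overhanging lip at the nest's low end and lower the other end so that the plate lies flat in the nest. Then take the black lever handle and pump it back and forth until the ratchet has brought the sliding jaw fully home over the plate's upper edge, and let go. Move the jaw only by means of the lever, and leave the multimeter, the solder reel and the calculator where they are.

Things in the scene. Friction and masses are not known exactly. Their poses are not given: they have to be found in the camera images.
- module_block (a point): Centre of the dark steel transformer block of the loose module (0.4 kg): 40 x 34 x 40 mm (x, y, z), to be grasped across its 34 mm (y). It stands in the middle of an aluminium base plate whose underside is 28 mm below this point; the block's top is 20 mm above it. z is normal to the plate, x along its length. Turned half round, the module fits just as well.
- plate_end (a point): Middle of one short end of the module's base plate (at x = +50 mm from the block, half-way up its thickness). The plate is 100 x 76 x 6 mm (x, y, z) and lies flat on the bench at the start. A green board on it, 70 x 62 mm, reaches 8 mm above the plate's underside; two grey terminal strips (8 x 30 mm, at x = +-29 mm) reach 14 mm.
- nest: The fixed sloping deck. Origin: centre of the nest floor, 60 mm above the bench. x points up the slope (30 degrees, rising to the robot's left, turned with the holder), y about towards the robot, z normal to the floor. Low-end (right) wall: inner face at x = -52 mm. Side rails: 5 mm high, inner faces at y = +-41 mm, x = -30 to 30 mm. Cheeks 57 mm high at x = 17 to 43, y = -76 to -104 mm.
- lip_edge (a point): Lower edge of the lip that overhangs the nest's low end: nest x = -42 mm, 11 mm above the floor, in the middle. The lip is 84 mm wide, 6 mm thick and reaches from here to beyond the wall at x = -52 mm. The plate is 100 mm long and the opening above only 96 mm, so it goes in low end first, 8 to 15 degrees steeper than the floor, then is levelled.
- upper_stops (a point): Between the nest's two fixed upper stops, at the height of their tops: nest x = 54 mm (their lower faces), 10 mm above the floor. Each is 8 mm thick in x and stands at y = 25 to 39 mm on either side. The plate lies between them and the low-end wall with 6 mm to spare.
- seat (a point): Where the transformer block's centre comes to be when the plate lies flat on the nest floor against the low-end wall: nest x = -2 mm, 28 mm above the floor. Up to 6 mm further up the slope is equally good; friction about keeps the plate from sliding.
- jaw (a joint): Travel of the sliding steel jaw down the slope, m: 0 open, 0.048 fully home (last tooth; further strokes do nothing). Starts at 0 to 0.020; stays where left (10 N friction). Its toothed bar (at nest y = -90 mm) has teeth 10 mm apart; a pawl on the lever moves it one tooth per full working stroke and clicks back over the teeth on the return. The first stroke may give 0 to 18 mm.
- jaw_tip (a point): Middle of the front edge of the jaw's tongue (28 mm wide, 6 mm thick, underside 8 mm above the nest floor), at nest x = 86 mm with the jaw open, 38 mm when home over the plate's upper edge. Behind it, at 26 mm, a cross arm up to 18 mm above the floor joins it to the toothed bar on the far side (-y). Not to be pushed by the gripper.
- lever (a joint): Lever angle, rad, about a level axis parallel to the nest's y: 0 = stop with the handle leaning 0.27 rad from vertical to the nest's low side (robot's right), 0.54 = stop leaning 0.27 to its high side (left). Working stroke: up to 0.54, pushing the handle left, about 4 N. The return must come below 0.12 to catch the next tooth. No spring: it stays where left; it starts at 0.05 to 0.40.
- lever_grip (a point): Point to hold on the lever's upright black grip, 115 mm from the lever's axis, about 225 mm above the bench. The grip is 22 mm wide along the nest's y (pinch it there, from above) and 20 mm in the stroke direction; it goes on 30 mm above this point and 45 mm below. It moves on an arc about lever_pivot and turns between the fingers.
- lever_pivot (a point): Point on the lever's axis in the plane in which the handle swings, about 115 mm above the bench and 145 mm beyond the nest's middle (-y of the nest), on the side away from the robot.
- meter_mid (a point): Centre of the black multimeter, 150 x 80 x 36 mm, lying flat: to be left alone.
- reel_mid (a point): Centre of the solder reel, 64 mm in diameter, 36 mm high, standing flat: to be left alone.
- calculator_mid (a point): Centre of the black calculator, 140 x 76 x 14 mm, lying flat: to be left alone.
Not all that is in view belongs to the job. Leave any brown or purple look-alike of the part that bears module_block alone.

How it is judged:
By the outcome, as a careful person would: the job done as asked, in the order asked, and still so for the second after the job is handed in, with the robot touching nothing.
It also fails if it takes over 72 s, if anything falls off the work surface, if the arm or the gripper's body presses on something with over 40 N, if the wrist force passes 120 N, or if a joint passes its speed limit or range.

## Robot

A 6-joint arm with a two-finger parallel gripper is mounted at the origin on the work surface. World frame = base frame: x ahead of the robot, y to its left, z up, the work surface at z = 0. Lengths are in m, angles in rad, forces in N, time in s.
With the tool pointing down it reaches from about 0.4 to 0.825 m from the base axis. Payload 7 kg.
Tool frame: the origin (TCP) lies at the centre of the arm's flange, where the gripper is bolted on; the fingertips stand 178 mm ahead of it and the grasp point (between the pads) lies 159 mm ahead of it; z points along the fingers, y is the direction in which the jaws open and shut (so a half turn about z gives the same grasp; the last joint's range is limited). The gripper opens to 88 mm and grips with 3 to 60 N. Pads are 19 mm wide; open, the fingers measure 130 mm over their backs; the gripper's body (78 mm by 193 mm) begins 47 mm behind the grasp point.
Start: joints at [1.53, 0.359, 0.012, 0, -1.224, -0.288], TCP at [0.218, 0.639, 0.405] pointing down, gripper open.
Joint ranges: [-3.07, 3.07], [-1.43, 2.12], [-1.02, 1.25], [-3.03, 1.67], [-3.05, -0], [-3.03, 3.03]. Speed limits (rad/s): [2.39, 2.39, 3.01, 3.14, 3.14, 3.14].

## Interface

Orientations are given as [roll, pitch, yaw] about the fixed x, y, z axes, in that order (R = Rz(yaw) Ry(pitch) Rx(roll)).
In Python, from station import arm gives the robot as it stands.
- The arm moves only by the shell command python3 -m handwheel 'ROWS' [OPENING] [FORCE]. ROWS is JSON, a list of rows, each a list of 4 numbers: the shift along the world's x, y, z in cm, then the turn about the world's z in rad. In form: [[dx, dy, dz, yaw], ...]. A call has 1 to 20 rows; each row shifts and turns the commanded pose from where the row before left it; what a row does not reach is not made up. A row lasts 1/10 s, in which the tool goes at most 50 mm and 8.59 degrees, less where a joint would pass 70% of its speed; a pose out of reach is approached as far as the arm can. A call is refused whole if a number of a shift passes 5 or a number of a turn 0.15, either way. A call with a gripper value outside its range is refused whole. OPENING is the closure, from 0 (fully open) to 1 (shut), set as the call begins (- or left out, the last holds). The fingers move at their own pace and stop on an object; FORCE is the grip in N (left out, the last holds). Time passes only in rows, so rows that do not move let the fingers close. It gives the time, the measured TCP pose, the force and the opening at its end, in the units of the state.
- arm.get_state(): the state, without advancing time (a new reading comes with each control period).
- arm.grab_frame(name): name is "scene" or "top"; returns a dict with "image" (420x560x3 uint8, red, green, blue), "depth" (420x560 float32, m along the optical axis (not along the pixel's ray), 0 where there is no reading), "vfov" (degrees; the focal length in pixels is half the picture's height over the tangent of half this angle, whatever the lens; pixels are square), "cx", "cy" (the principal point, pixels), "rvec" (rotation vector, rad) and "tvec" (3), from world to camera coordinates, as OpenCV has them. Camera axes: x right, y down, z forward; pixel columns grow to the right and rows downward; lengths in m; the calibration is good to about 2 mm. A picture is of the moment at which its call begins.
- arm.job_done(): hands the job in, once; it reports no verdict.
The state is a dict: "t": time; "q": joint angles; "qd": joint speeds; "joint_efforts": joint torques, N m; "eef_pos": TCP position; "ee_rot": TCP orientation; "force": force on the tool from outside, world axes, zero at the start; "moment": the same for the moment, N m; "width": finger opening in m.
Only numpy, scipy, OpenCV 4.12 (cv2) and the standard library are available. Lean on these libraries where they do the work, as an engineer would, in place of code of your own. Each camera call takes 0.05 s, during which the arm holds its last target.

## Working session

There is one attempt and no reset: what is moved stays moved. The work goes in short steps, Python scripts to look and compute and a shell command to move; the robot and the scene stay as the last step left them, time stands still between calls to the robot, and variables do not carry over. Pictures are saved under pics/ and viewed, and the job is handed in when it is done.

```bash
ls; mkdir -p pics; python3 - <<'E'
from station import arm
import cv2,numpy as np
print(arm.get_state())
for n in("scene","top"):
    f=arm.grab_frame(n); cv2.imwrite(f"pics/{n}0.png",f["image"][:,:,::-1]); np.savez(f"{n}0.npz",**f)
    print(n,f["vfov"],f["cx"],f["cy"],f["rvec"],f["tvec"])
E
```

```text
pics
{'t': 0.0, 'q': array([ 1.53008059e+00,  3.59409379e-01,  1.10828849e-02, -3.38148448e-04,
       -1.22408939e+00, -2.88071903e-01]), 'qd': array([-0.00035306, -0.00138836, -0.00030934, -0.00101631, -0.00146297,
       -0.00010919]), 'joint_efforts': array([ 3.05304602e-04, -5.82709908e+01,  2.93059123e+01,  6.99741080e+00,
        6.97597337e-03, -1.46000339e-04]), 'eef_pos': array([0.21791364, 0.63866751, 0.40372051]), 'ee_rot': array([ 3.13994952e+00, -1.55382700e-04, -3.28902675e-01]), 'force': array([-0.22586647,  0.05470735,  0.49077832]), 'moment': array([ 0.03493346,  0.0143919 , -0.0283665 ]), 'width': 0.08747024373116956}
scene 57.637914719353354 276.33361087800336 217.86578854236052 [ 1.68262234  1.9276938  -0.73910448] [ 0.1677538  -0.25653241  1.55647704]
top 42.377152481452015 272.8653419286559 204.99501673119252 [ 2.19993349 -2.14775141  0.10836521] [-0.08461339  0.54598578  2.07227418]
```

View pics/scene0.png

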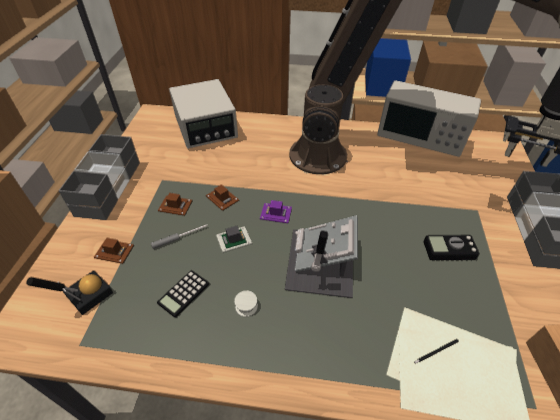

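View pics/top0.png

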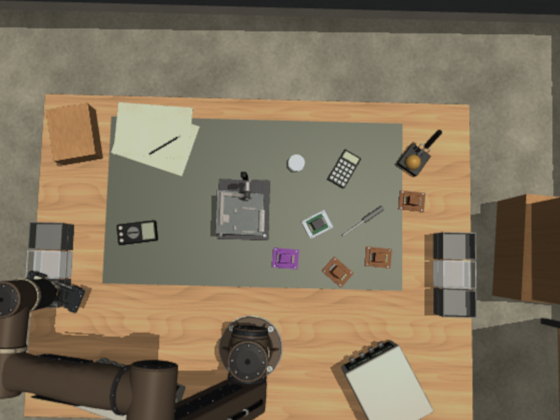

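The top view shows the module (green board) at about (318,224), the holder at about (243,210), and the lever grip at about (245,178). The purple and brown look-alikes sit nearby. Next I'll crop these areas and measure.

```bash
cat > h.py <<'E'
import numpy as np,cv2
from station import arm
def load(n): return dict(np.load(n+".npz"))
def snap(n,tag):
    f=arm.grab_frame(n); np.savez(tag+".npz",**f); return f
def K(f):
    h=f["image"].shape[0]; F=h/2/np.tan(np.radians(float(f["vfov"]))/2); return F
def cloud(f):
    F=K(f); h,w=f["depth"].shape; v,u=np.mgrid[:h,:w]; d=f["depth"]
    P=np.stack([(u-f["cx"])*d/F,(v-f["cy"])*d/F,d],-1)
    R=cv2.Rodrigues(f["rvec"])[0]
    W=(P-f["tvec"])@R; W[d==0]=np.nan; return W
def proj(f,p):
    R=cv2.Rodrigues(f["rvec"])[0]; c=np.atleast_2d(p)@R.T+f["tvec"]; F=K(f)
    return np.c_[c[:,0]/c[:,2]*F+f["cx"],c[:,1]/c[:,2]*F+f["cy"]]
def crop(f,x0,y0,x1,y1,s,fn):
    im=cv2.resize(f["image"][y0:y1,x0:x1,::-1],None,fx=s,fy=s,interpolation=cv2.INTER_CUBIC); cv2.imwrite("pics/"+fn,im)
E
python3 - <<'E'
from h import *
s=load("scene0");t=load("top0")
crop(s,200,190,380,310,4,"s_c.png"); crop(t,200,160,350,270,5,"t_c.png")
for n,f in(("s",s),("t",t)):
    W=cloud(f)
    for u,v in ([(235,237),(325,245),(321,240),(280,260)] if n=="s" else [(318,224),(243,210),(245,178),(180,190)]):
        print(n,u,v,np.round(W[v,u],4), np.round(np.nanmedian(W[v-1:v+2,u-1:u+2].reshape(-1,3),0),4))
E
```

```text
s 235 237 [ 0.4896 -0.2377  0.0265] [ 0.4922 -0.2369  0.0288]
s 325 245 [0.638  0.0409 0.2214] [0.638  0.0409 0.2205]
s 321 240 [0.6429 0.0289 0.2455] [0.6411 0.0289 0.2428]
s 280 260 [ 0.5429 -0.0841  0.0024] [ 0.5429 -0.0841  0.0015]
t 318 224 [ 0.4776 -0.2465  0.0387] [ 0.4776 -0.2462  0.0495]
t 243 210 [0.5223 0.0416 0.0647] [0.5223 0.0412 0.0738]
t 245 178 [0.6209 0.0291 0.2313] [0.6219 0.0291 0.221 ]
t 180 190 [ 0.6011  0.2952 -0.003 ] [ 0.6011  0.2941 -0.0011]
```

View pics/s_c.png

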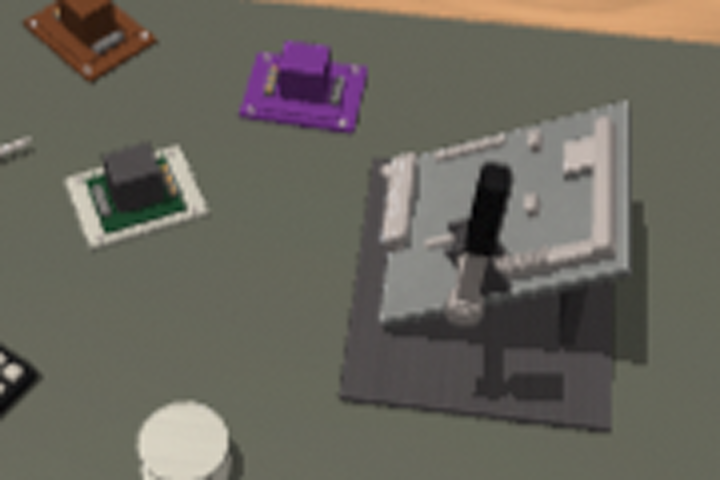

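View pics/t_c.png

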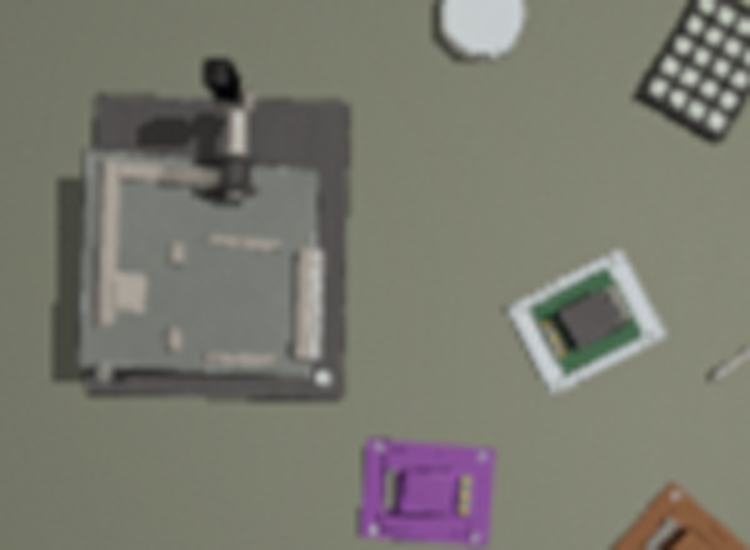

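```bash
python3 - <<'E'
from h import *
s=load("scene0");t=load("top0")
crop(s,285,210,365,270,10,"s_h.png"); crop(t,213,170,277,218,12,"t_h.png");crop(t,213,190,277,242,11,"t_h2.png")
# module plate
for n,f,z,box in(("s",s,.006,(210,220,260,256)),("t",t,.006,(295,205,340,245))):
    x0,y0,x1,y1=box; im=f["image"][y0:y1,x0:x1].astype(int)
    bg=np.median(im.reshape(-1,3),0)
    m=(im.min(2)>140).astype(np.uint8)
    k,l,st,c=cv2.connectedComponentsWithStats(m); i=1+np.argmax(st[1:,4]); pts=np.argwhere(l==i)[:,::-1]+[x0,y0]
    F=K(f);R=cv2.Rodrigues(f["rvec"])[0]; d=np.c_[(pts[:,0]-f["cx"])/F,(pts[:,1]-f["cy"])/F,np.ones(len(pts))]@R; c0=-R.T@f["tvec"]
    w=c0+d*((z-c0[2])/d[:,2])[:,None]
    r=cv2.minAreaRect((w[:,:2]*1000).astype(np.float32)); print(n,len(pts),r)
# deck plane
W=cloud(t); 
pl=W[205:230,222:258].reshape(-1,3); pl=pl[np.isfinite(pl[:,0])]
A=np.c_[pl[:,:2],np.ones(len(pl))]; 
for it in range(20):
    k=np.linalg.lstsq(A,pl[:,2],rcond=None)[0]; r=pl[:,2]-A@k; g=abs(r-np.median(r))<max(.0025,np.std(r)*1.5); A=A[g];pl=pl[g]
print(k,len(pl),np.std(r),"slope",np.degrees(np.arctan(np.hypot(*k[:2]))),"dir",np.arctan2(k[1],k[0]))
W=cloud(s); 
pl=W[232:262,305:352].reshape(-1,3); pl=pl[np.isfinite(pl[:,0])]
A=np.c_[pl[:,:2],np.ones(len(pl))]; 
for it in range(20):
    k=np.linalg.lstsq(A,pl[:,2],rcond=None)[0]; r=pl[:,2]-A@k; g=abs(r-np.median(r))<max(.0025,np.std(r)*1.5); A=A[g];pl=pl[g]
print(k,len(pl),np.std(r),"slope",np.degrees(np.arctan(np.hypot(*k[:2]))),"dir",np.arctan2(k[1],k[0]))
E
```

```text
s 189 ((479.3990783691406, -246.7726287841797), (75.47979736328125, 99.68930053710938), 29.034820556640625)
t 254 ((479.68023681640625, -245.44024658203125), (80.00112915039062, 101.8428955078125), 27.92158317565918)
[0.03195521 0.56803893 0.03035284] 276 0.0013727306174326633 slope 29.637151434746865 dir 1.5146002403326977
[0.02490896 0.56994445 0.03565927] 480 0.0012088977907315128 slope 29.704261444737433 dir 1.5271199346245272
```

View pics/s_h.png

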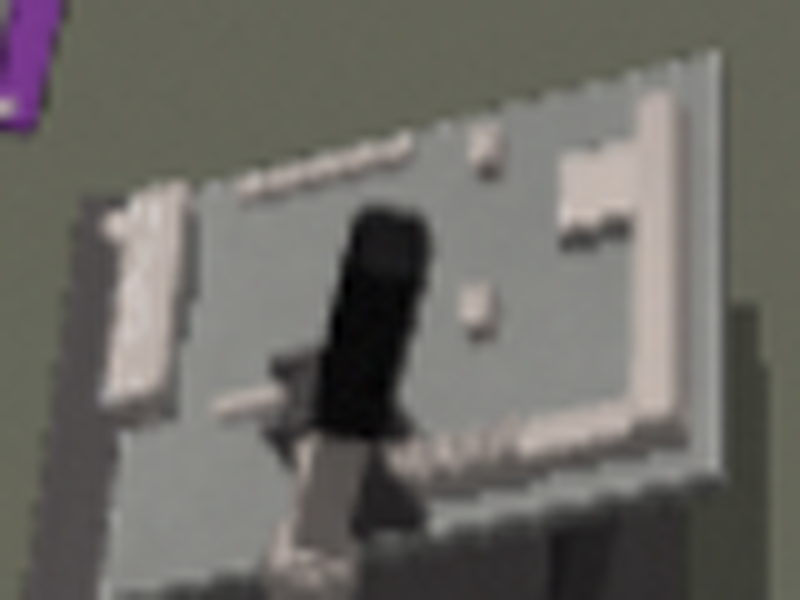

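View pics/t_h2.png

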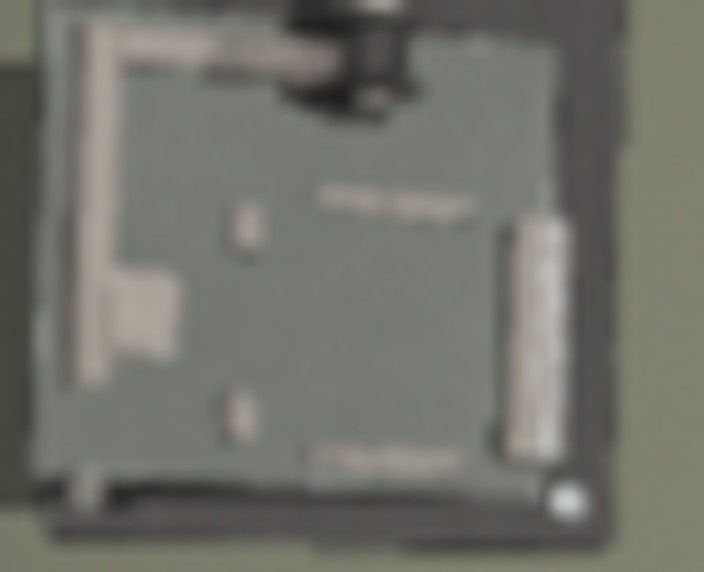

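View pics/t_h.png

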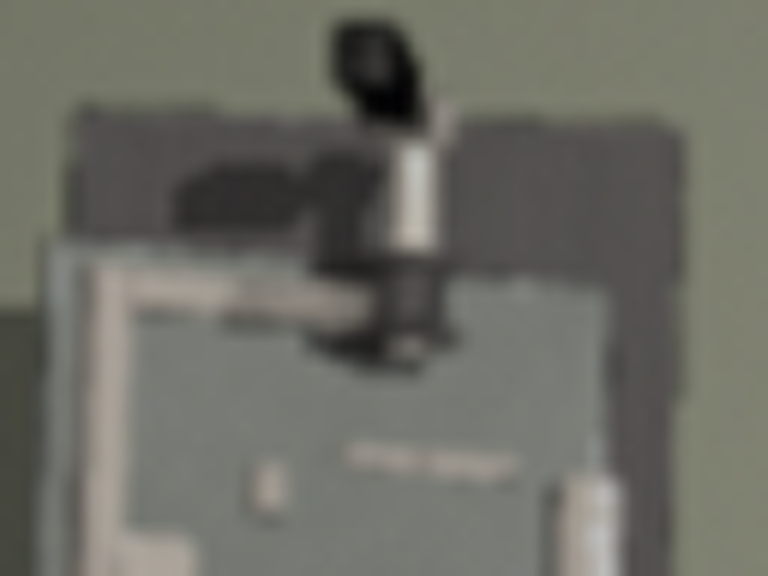

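```bash
cat >> h.py <<'E'
def nestT(x0,y0,yaw):
    c,s=np.cos(yaw),np.sin(yaw); a=np.radians(30)
    X=np.array([c*np.cos(a),s*np.cos(a),np.sin(a)]); Y=np.array([-s,c,0]); Z=np.cross(X,Y)
    return np.c_[X,Y,Z],np.array([x0,y0,.06])
def n2w(T,p): return np.atleast_2d(p)/1000@T[0].T+T[1]
def ray(f,uv,z):
    F=K(f);R=cv2.Rodrigues(f["rvec"])[0]; d=np.array([(uv[0]-f["cx"])/F,(uv[1]-f["cy"])/F,1])@R; c0=-R.T@f["tvec"]
    return c0+d*((z-c0[2])/d[2])
E
python3 - <<'E'
from h import *
from scipy.optimize import least_squares
s=load("scene0");t=load("top0")
def tp(x,y): return (213+(x+.5)/11-.5,190+(y+.5)/11-.5)
def sp(x,y): return (285+(x+.5)/10-.5,210+(y+.5)/10-.5)
Tp=[((58,-32,9),tp(247,225)),((58,32,9),tp(242,415)),((30,-43,5),tp(320,195)),((-30,-43,5),tp(473,207)),((30,43,5),tp(312,458)),((-30,43,5),tp(463,463)),((-42,-42,17),tp(515,215)),((-42,42,17),tp(503,458))]
Sp=[((-42,42,17),sp(187,183)),((-42,-42,17),sp(170,400)),((30,43,5),sp(410,140)),((-30,43,5),sp(240,185)),((58,32,10),sp(485,138)),((58,-32,10),sp(478,296)),((-30,-43,5),sp(213,405))]
def res(p,w=(1,1)):
    T=nestT(*p[:3]); out=[]
    for f,L,ww in((t,Tp,w[0]),(s,Sp,w[1])):
        out.append(ww*(proj(f,n2w(T,[a for a,b in L]))-np.array([b for a,b in L])))
    return np.concatenate(out).ravel()
for w in((1,1),(1,0),(0,1)):
    r=least_squares(res,[.52,.04,1.52],args=(w,)); print(w,r.x); 
    if w==(1,1): print(np.round(r.fun.reshape(-1,2),1)); p=r.x
np.save("nest.npy",p); T=nestT(*p)
print("T",T)
for f in(t,s): print("cam",-cv2.Rodrigues(f["rvec"])[0].T@f["tvec"])
# jaw tongue
for f,uv in((t,tp(180,313)),(s,sp(563,195))):
    g=least_squares(lambda q:(proj(f,n2w(T,[[q[0],q[1],14]]))-uv).ravel(),[70,0]); print("tongue",g.x)
for f,uv in((t,(213+435/12,170+125/12)),(s,(316,266))):
    w=ray(f,uv,.115); print("pivot",w,(w-T[1])@T[0]*1000)
# lever cloud
for f,b in((s,(312,228,332,262)),(t,(236,168,252,184))):
    W=cloud(f)[b[1]:b[3],b[0]:b[2]]; im=f["image"][b[1]:b[3],b[0]:b[2]].max(2)
    q=W[(im<40)&(W[...,2]>.16)]; print(len(q),q.mean(0)); 
    A=np.c_[q[:,2]-.225,np.ones(len(q))]; k=np.linalg.lstsq(A,q[:,:2],rcond=None)[0]; print("at z .225",k[1],"slope",k[0],q[:,2].min(),q[:,2].max())
E
```

```text
(1, 1) [0.48555253 0.02355576 1.57870488]
[[ 0.1  0.4]
 [ 0.1  0.3]
 [-0.3  0.8]
 [-0.2  0.6]
 [-0.1 -0.4]
 [ 0.2 -0.2]
 [ 0.2  0.1]
 [ 0.9 -0. ]
 [ 0.2 -0.1]
 [-0.3 -1.1]
 [ 0.   0.8]
 [-0.1  0.9]
 [ 0.   0.5]
 [ 0.1  0.7]
 [ 0.6  0.1]]
(1, 0) [0.48631028 0.02397322 1.56458334]
(0, 1) [0.48452409 0.02332591 1.59223759]
T (array([[-0.00684893, -0.99996873,  0.00395423],
       [ 0.86599832, -0.00790847, -0.49998436],
       [ 0.5       ,  0.        ,  0.8660254 ]]), array([0.48555253, 0.02355576, 0.06      ]))
cam [ 0.3468067  -0.06613209  2.11540347]
cam [ 1.24481507 -0.00264467  0.9833613 ]
tongue [85.02049607 -2.06808674]
tongue [85.79595497 -1.44764638]
pivot [0.62915369 0.01887409 0.115     ] [  22.4621675  -143.55964141   50.53999116]
pivot [0.63004545 0.02603479 0.115     ] [  28.65721534 -144.50800812   46.96327862]
164 [0.63870764 0.03083762 0.23104452]
at z .225 [0.63913354 0.03049749] slope [-0.07046159  0.05626974] 0.18723710824570203 0.2627129150634712
33 [0.62679973 0.03192706 0.23422421]
at z .225 [0.62636327 0.03085613] slope [0.04731629 0.11609977] 0.16851512712048866 0.2639542619919278
```

```bash
python3 - <<'E'
from h import *
t=load("top0");s=load("scene0");T=nestT(*np.load("nest.npy"))
def a(f,p,q,z,o,sc):
    P=[ray(f,(o[0]+x/sc,o[1]+y/sc),z) for x,y in(p,q)]; d=P[1]-P[0]; return P[0][:2],P[1][:2],np.arctan2(d[1],d[0])
print("base far edge",a(t,(680,125),(75,105),.01,(213,170),12))
print("base right edge",a(t,(608,545),(628,30),.01,(213,190),11))
print("scene far edge",a(s,(342,400),(610,430),.01,(200,190),4))
for yaw in(1.565,1.579,1.592):
  for n,f,o,sc,size,r in(("t",t,(213,190),11,(64,52),0),("s",s,(285,210),10,(80,60),0)):
    T=nestT(*np.load("nest.npy")[:2],yaw)
    im=cv2.resize(f["image"][o[1]:o[1]+size[1],o[0]:o[0]+size[0],::-1],None,fx=sc,fy=sc,interpolation=cv2.INTER_CUBIC)
    def L(P,c,closed=True):
        uv=((proj(f,n2w(T,P))-o+.5)*sc-.5).astype(np.int32); cv2.polylines(im,[uv],closed,c,1)
    for sg in(-1,1):
        L([(54,sg*25,10),(54,sg*39,10),(62,sg*39,10),(62,sg*25,10)],(0,0,255))
        L([(-30,sg*41,5),(30,sg*41,5)],(0,0,255),False)
    L([(-42,-42,17),(-42,42,17),(-58,42,17),(-58,-42,17)],(0,255,0))
    L([(86,-14,14),(86,14,14),(112,14,14),(112,-14,14)],(255,0,0))
    cv2.imwrite(f"pics/ov_{n}{int(yaw*1000)}.png",im)
im=np.hstack([cv2.resize(cv2.imread(f"pics/ov_t{y}.png"),(390,317)) for y in(1565,1592)]);cv2.imwrite("pics/ovt.png",im)
E
```

```text
base far edge (array([ 0.64593164, -0.05668565]), array([0.6476887 , 0.14108447]), np.float64(1.5619122198129056))
base right edge (array([ 0.41435409, -0.0569118 ]), array([ 0.59738328, -0.05952779]), np.float64(-0.014291783227426781))
scene far edge (array([ 0.65307362, -0.05363316]), array([0.65158225, 0.14131097]), np.float64(1.5784464363708763))
```

View pics/ov_t1579.png

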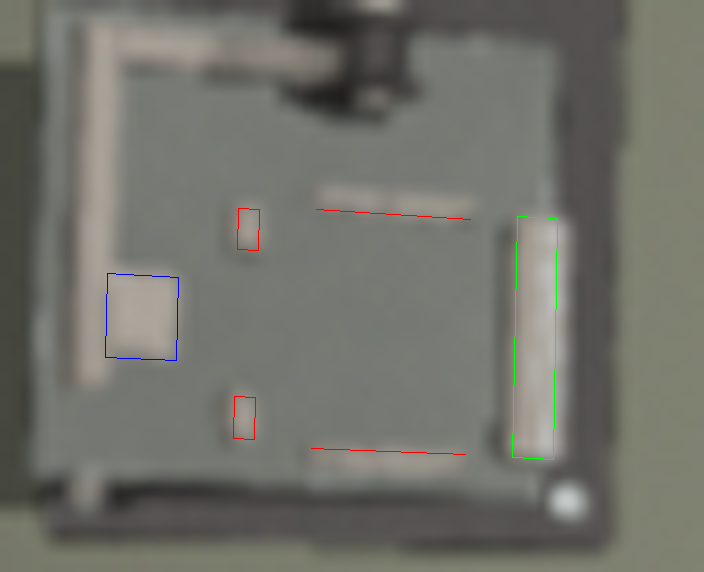

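View pics/ov_s1579.png

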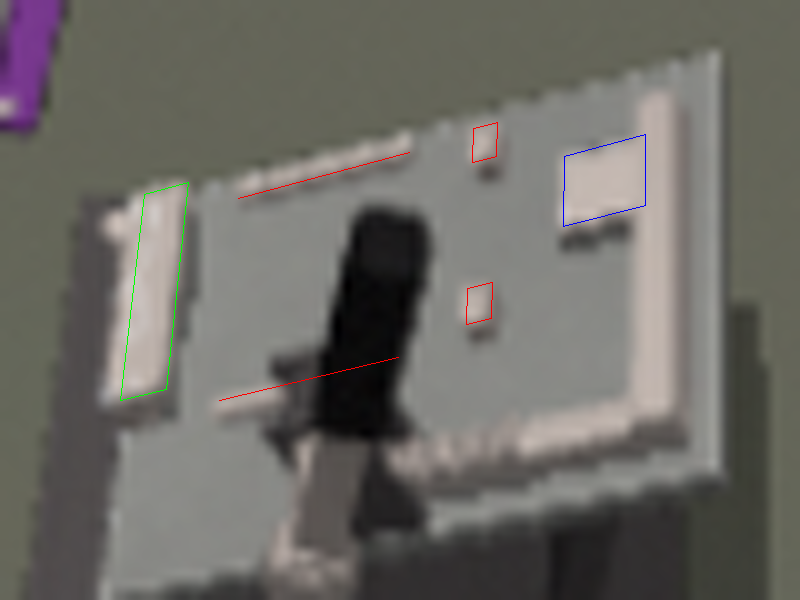

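Measured: module centre ≈ (0.480, -0.2455), long axis 118.5°. Nest origin ≈ (0.4855, 0.0236), yaw ≈ 1.575, with the jaw open. I'll move over the module now.

```bash
python3 -m handwheel '[[1.5,-3.2,0,-0.062],[1.5,-3.2,0,-0.062],[1.5,-3.2,0,-0.062],[1.5,-3.2,0,-0.062],[1.5,-3.2,0,-0.062],[1.5,-3.2,0,-0.062],[1.5,-3.2,0,-0.062],[1.5,-3.2,0,-0.062],[1.5,-3.2,0,-0.062],[1.5,-3.2,0,-0.062],[1.5,-3.2,0,-0.062],[1.5,-3.2,0,-0.062]]' 0
python3 -m handwheel '[[0.55,-3.5,0,0],[0.55,-3.5,0,0],[0.55,-3.5,0,0],[0.55,-3.5,0,0],[0.55,-3.5,0,0],[0.55,-3.5,0,0],[0.55,-3.5,0,0],[0.55,-3.5,0,0],[0.55,-3.5,0,0],[0.55,-3.5,0,0],[0.55,-3.5,0,0],[0.55,-3.5,0,0],[0.55,-3.5,0,0],[0.55,-3.5,0,0],[0,0,0,0],[0,0,0,0]]'
```

```text
t: 1.3
eef_pos: [0.3982, 0.2533, 0.4046]
ee_rot: [3.141, 0.0, -1.075]
force: [1.0, 1.5, -0.5]
width: 0.0878
t: 2.9
eef_pos: [0.4747, -0.2359, 0.4039]
ee_rot: [3.141, 0.001, -1.075]
force: [-0.0, 0.8, 0.2]
width: 0.0877
```

```bash
python3 -m handwheel '[[0,0,-3.5,0],[0,0,-3.5,0],[0,0,-3.5,0],[0,0,-3.5,0],[0,0,-3,0],[0,0,-2,0],[0,0,-1,0],[0,0,-0.9,0],[0,0,0,0]]'
python3 -m handwheel '[[0,0,0,0],[0,0,0,0],[0,0,0,0],[0,0,0,0],[0,0,0,0],[0,0,0,0],[0,0,0,0],[0,0,0,0]]' 1 6
python3 - <<'E'
from h import *
f=snap("scene","s1"); crop(f,190,190,290,265,8,"s1.png")
E
```

```text
t: 3.8
eef_pos: [0.475, -0.2347, 0.1953]
ee_rot: [3.141, 0.0, -1.072]
force: [-0.6, 0.6, -0.5]
width: 0.0878
t: 4.6
eef_pos: [0.4746, -0.2353, 0.1956]
ee_rot: [3.141, 0.0, -1.073]
force: [-1.6, -0.5, 1.6]
width: 0.034
```

View pics/s1.png

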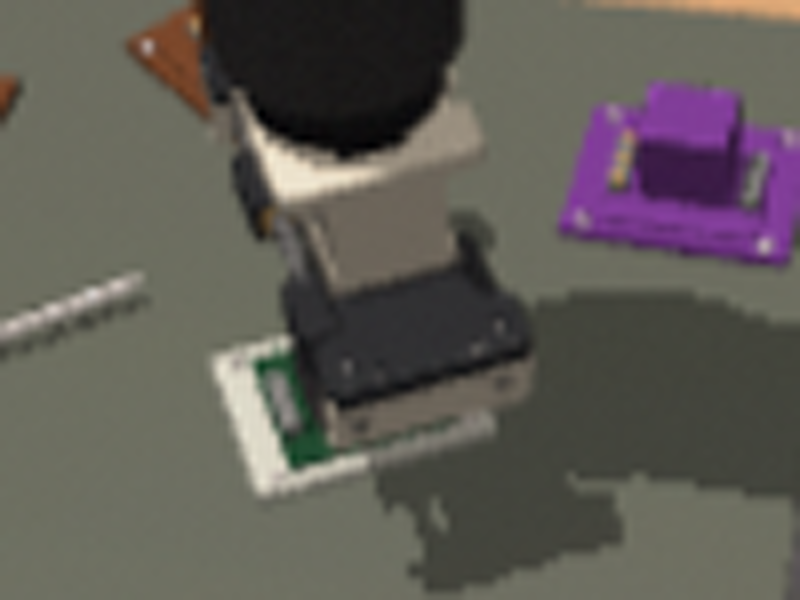

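Gripped at a width of 34 mm. The plate is visible at about (350,430) in the crop. I'll lift gently and see whether it tilts.

```bash
python3 -m handwheel '[[0,0,1,0],[0,0,2,0],[0,0,3,0],[0,0,4,0],[0,0,3,0],[0,0,2,0],[0,0,1,0],[0,0,0,0],[0,0,0,0]]'
python3 - <<'E'
from h import *
f=snap("scene","s2"); crop(f,170,150,290,240,6,"s2.png")
E
```

```text
t: 5.55
eef_pos: [0.4745, -0.235, 0.3546]
ee_rot: [3.141, 0.001, -1.073]
force: [-0.1, -0.2, -4.5]
width: 0.0338
```

View pics/s2.png

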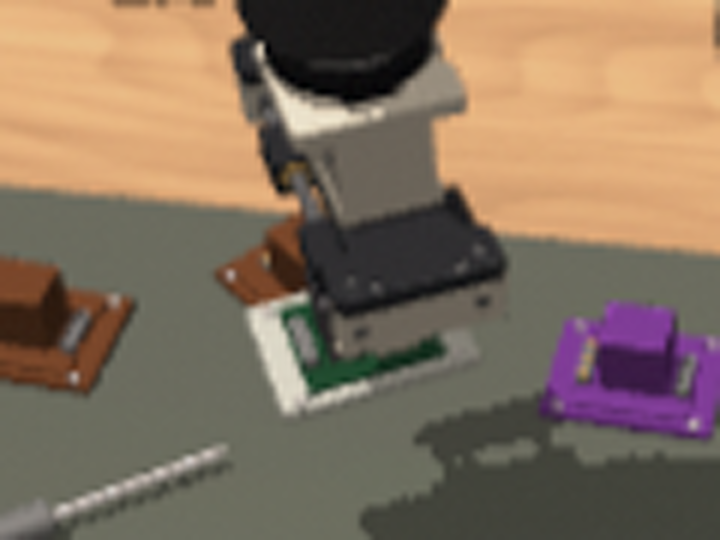

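```bash
python3 -m handwheel '[[0.1,2,0,-0.05],[0.1,2.7,0,-0.05],[0.1,2.7,0,-0.05],[0.1,2.7,0,-0.05],[0.1,2.7,0,-0.05],[0.1,2.7,0,-0.05],[0.1,2.7,0,-0.05],[0.1,2.7,0,-0.05],[0.1,2.7,0,-0.05],[0.1,2,0,-0.047],[0.1,1.7,0,0],[0,0,0,0],[0,0,0,0]]'
python3 - <<'E'
from h import *
f=snap("scene","s3"); crop(f,270,150,390,270,5,"s3.png")
f=snap("top","t3"); crop(f,205,170,285,240,9,"t3.png")
E
```

```text
t: 6.9
eef_pos: [0.4857, 0.0379, 0.3545]
ee_rot: [3.139, -0.001, -1.569]
force: [-0.1, -0.3, -4.1]
width: 0.034
```

View pics/s3.png

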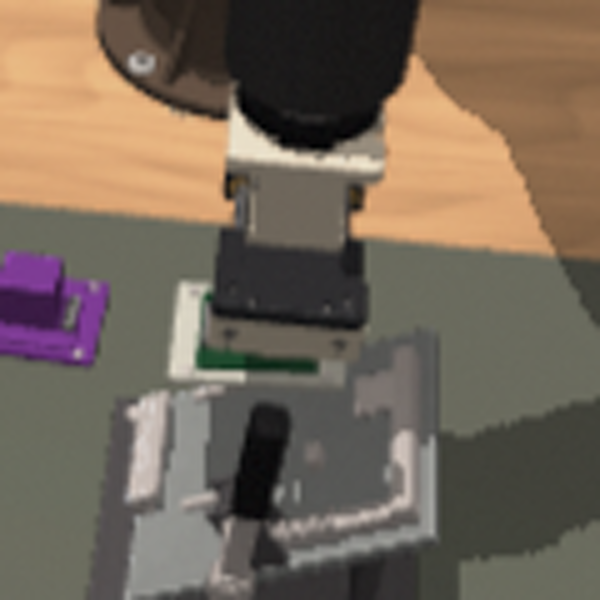

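View pics/t3.png

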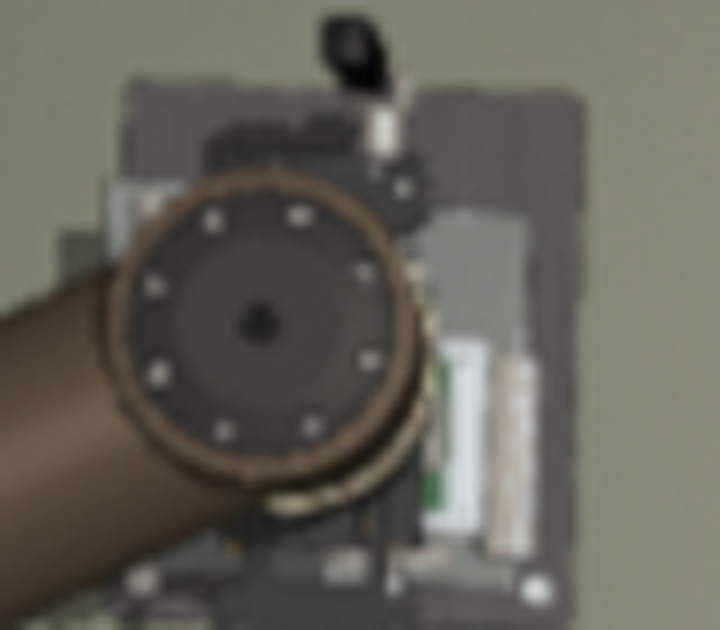

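```bash
cat >> h.py <<'E'
def rayx(f,uv,x):
    F=K(f);R=cv2.Rodrigues(f["rvec"])[0]; d=np.array([(uv[0]-f["cx"])/F,(uv[1]-f["cy"])/F,1])@R; c0=-R.T@f["tvec"]
    return c0+d*((x-c0[0])/d[0])
def hh(w): return np.round([(w[1]-.0236)*1000,w[2]*1000],1)
E
python3 - <<'E'
from h import *
f=load("s3"); crop(f,295,200,350,232,14,"s3b.png")
for p in((170,380),(343,386),(165,378),(348,386)): print(p,hh(rayx(f,(270+p[0]/5,150+p[1]/5),.5237)))
E
```

```text
(170, 380) [-42.1 154.4]
(343, 386) [ 55.5 164.6]
(165, 378) [-45.  155.7]
(348, 386) [ 58.2 165. ]
```

View pics/s3b.png

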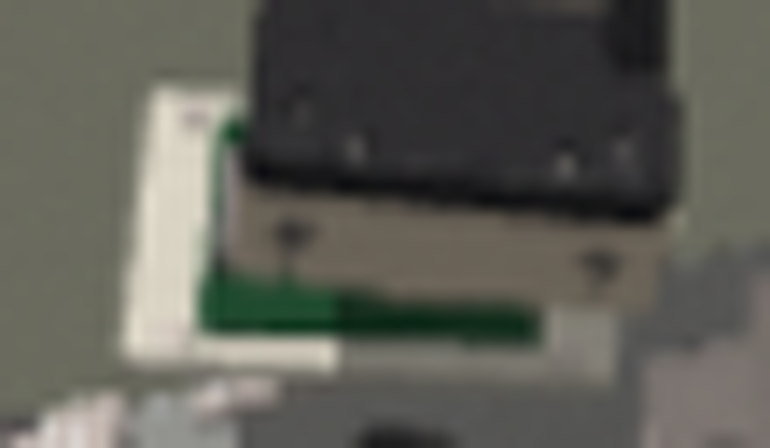

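```bash
python3 -m handwheel '[[0,-0.4,-1,0],[0,-0.4,-2,0],[0,0,-2,0],[0,0,-0.8,0],[0,0,0,0],[0,0,0,0]]'
python3 -m handwheel '[[0,0,-0.3,0],[0,0,-0.3,0],[0,0,0,0]]'
python3 - <<'E'
from h import *
f=snap("scene","s4"); crop(f,290,195,370,255,10,"s4.png")
E
```

```text
t: 7.6
eef_pos: [0.4863, 0.0296, 0.2981]
ee_rot: [-3.141, -0.0, -1.57]
force: [-0.2, 0.4, -4.4]
width: 0.0341
t: 7.9
eef_pos: [0.486, 0.0299, 0.2917]
ee_rot: [-3.141, 0.0, -1.57]
force: [0.0, -0.3, -4.4]
width: 0.0337
```

View pics/s4.png

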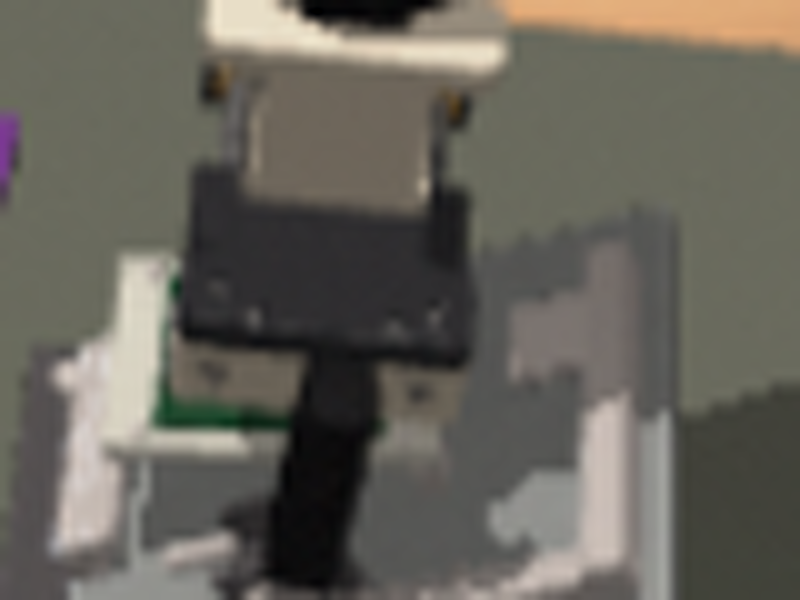

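```bash
python3 - <<'E'
from h import *
f=load("s4")
for p in((103,448),(440,468)): print(p,hh(rayx(f,(290+p[0]/10,195+p[1]/10),.5237)))
E
for i in 1; do python3 -m handwheel '[[0,0,-0.2,0],[0,0,-0.2,0],[0,0,0,0]]'; done
python3 -m handwheel '[[0,-0.05,-0.2,0],[0,-0.05,-0.2,0],[0,0,0,0]]'
```

```text
(103, 448) [-49.6  90. ]
(440, 468) [50.2 97.4]
t: 8.25
eef_pos: [0.4859, 0.0298, 0.2875]
ee_rot: [3.142, -0.0, -1.57]
force: [-0.2, -0.4, -3.3]
width: 0.0339
t: 8.55
eef_pos: [0.4859, 0.0287, 0.2833]
ee_rot: [3.141, -0.0, -1.57]
force: [0.3, -1.2, -3.7]
width: 0.034
```

```bash
python3 -m handwheel '[[0,-0.2,-0.3,0],[0,-0.2,-0.3,0],[0,-0.15,-0.3,0],[0,-0.15,-0.2,0],[0,0,0,0]]'
python3 - <<'E'
from h import *
f=snap("scene","s5"); crop(f,290,195,370,255,10,"s5.png")
E
```

```text
t: 9.05
eef_pos: [0.4858, 0.0216, 0.2722]
ee_rot: [3.141, -0.0, -1.57]
force: [-0.5, 0.1, -3.0]
width: 0.0335
```

View pics/s5.png

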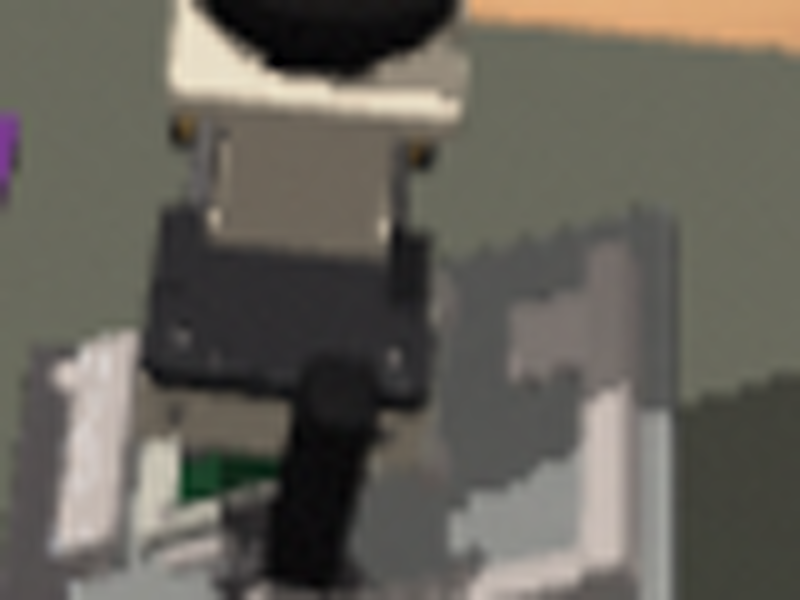

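```bash
cat >> h.py <<'E'
def plate(phi,ghx,ghz,a=11,b=36):
    c,s=np.cos(phi),np.sin(phi); ex=np.array([c,s]);ez=np.array([-s,c]); g=np.array([ghx,ghz])
    P={k:g+(x-a)*ex+(z-b)*ez for k,(x,z) in dict(lb=(-50,0),lt=(-50,6),hb=(50,0),ht=(50,6)).items()}
    return P
def tonest(p):
    q=np.array(p)-[0,60]; c,s=np.cos(np.pi/6),.5; return np.array([c*q[0]+s*q[1],-s*q[0]+c*q[1]])
def overlay(f,phi,o,size,sc,fn,xw=.4855):
    st=arm.get_state(); e=st["eef_pos"]; P=plate(phi,(e[1]-.0236)*1000,(e[2]-.159)*1000)
    im=cv2.resize(f["image"][o[1]:o[1]+size[1],o[0]:o[0]+size[0],::-1],None,fx=sc,fy=sc,interpolation=cv2.INTER_CUBIC)
    for side,col in((.038,(0,0,255)),(-.038,(0,255,255))):
        pts=[[e[0]+side,.0236+P[k][0]/1000,P[k][1]/1000] for k in("lb","lt","ht","hb")]
        uv=((proj(f,pts)-o+.5)*sc-.5).astype(np.int32); cv2.polylines(im,[uv],True,col,1)
    cv2.imwrite("pics/"+fn,im); print({k:np.round(tonest(v),1) for k,v in P.items()})
E
python3 - <<'E'
from h import *
f=load("s5")
for d in(20,25,30): overlay(f,np.radians(d),(290,195),(80,60),10,f"s5_{d}.png")
a=np.hstack([cv2.imread(f"pics/s5_{d}.png")[200:,:400] for d in(20,30)]);cv2.imwrite("pics/s5o.png",a)
E
```

```text
{'lb': array([-41.3,  22.3]), 'lt': array([-40.3,  28.2]), 'hb': array([57.2,  5. ]), 'ht': array([58.2, 10.9])}
{'lb': array([-38.9,  16.6]), 'lt': array([-38.4,  22.6]), 'hb': array([60.7,  7.9]), 'ht': array([61.2, 13.9])}
{'lb': array([-36. ,  11.2]), 'lt': array([-36. ,  17.2]), 'hb': array([64. , 11.2]), 'ht': array([64. , 17.2])}
```

View pics/s5_25.png

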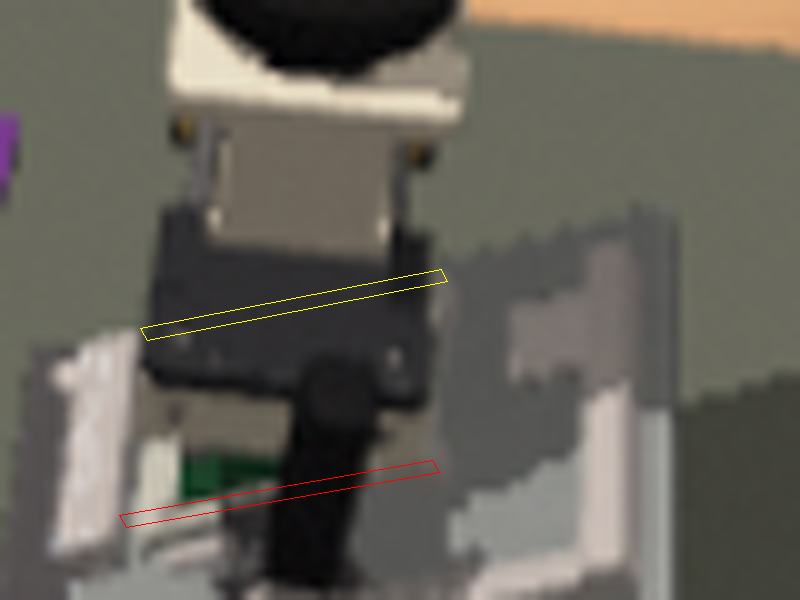

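View pics/s5o.png

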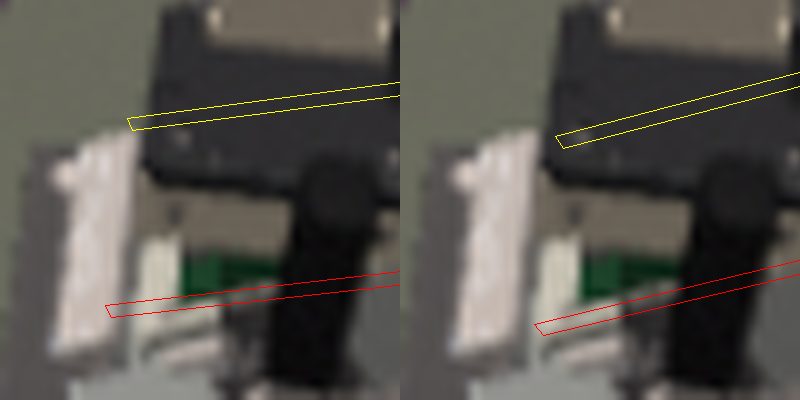

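```bash
python3 -m handwheel '[[0,-0.05,-0.2,0],[0,-0.05,-0.2,0],[0,-0.05,-0.1,0],[0,0,0,0]]'
python3 - <<'E'
from h import *
f=snap("scene","s6")
for d in(33,36): overlay(f,np.radians(d),(290,205),(60,50),13,f"s6_{d}.png")
E
```

```text
t: 9.5
eef_pos: [0.4865, 0.0202, 0.2686]
ee_rot: [-3.14, -0.0, -1.569]
force: [-0.7, -1.9, 4.8]
width: 0.0343
{'lb': array([-37.2,   5.4]), 'lt': array([-37.5,  11.4]), 'hb': array([62.7, 10.7]), 'ht': array([62.3, 16.7])}
{'lb': array([-35.1,   2.4]), 'lt': array([-35.7,   8.4]), 'hb': array([64.4, 12.9]), 'ht': array([63.7, 18.8])}
```

View pics/s6_36.png

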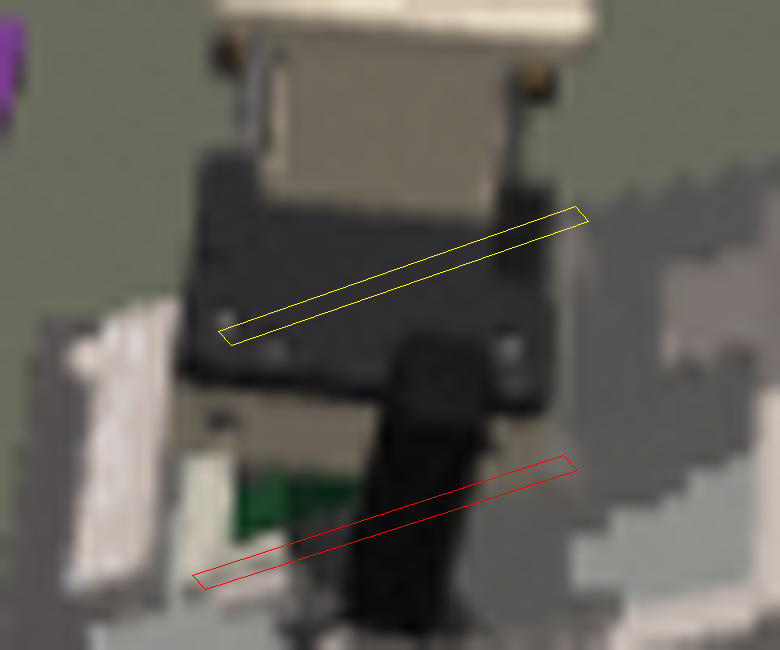

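```bash
python3 -m handwheel '[[0,0,0,0],[0,0,0.1,0],[0,0,0,0]]' 1 20
python3 -m handwheel '[[0,-0.17,-0.1,0],[0,-0.17,-0.1,0],[0,-0.17,-0.1,0],[0,0,0,0]]'
python3 -m handwheel '[[0,-0.17,-0.1,0],[0,-0.17,-0.1,0],[0,0,0,0]]'
python3 - <<'E'
from h import *
f=snap("scene","s7")
for d in(33,36): overlay(f,np.radians(d),(290,205),(60,50),13,f"s7_{d}.png")
E
```

```text
t: 9.85
eef_pos: [0.486, 0.0203, 0.2688]
ee_rot: [-3.141, 0.0, -1.57]
force: [0.5, -0.0, 0.9]
width: 0.034
t: 10.25
eef_pos: [0.486, 0.015, 0.2655]
ee_rot: [3.141, -0.0, -1.57]
force: [1.7, -2.1, -2.3]
width: 0.0338
t: 10.55
eef_pos: [0.4859, 0.0116, 0.2635]
ee_rot: [3.141, -0.0, -1.57]
force: [1.2, -1.2, -2.5]
width: 0.034
{'lb': array([-47.2,   5.4]), 'lt': array([-47.5,  11.4]), 'hb': array([52.7, 10.6]), 'ht': array([52.4, 16.6])}
{'lb': array([-45.1,   2.4]), 'lt': array([-45.7,   8.3]), 'hb': array([54.4, 12.8]), 'ht': array([53.8, 18.8])}
```

View pics/s7_36.png

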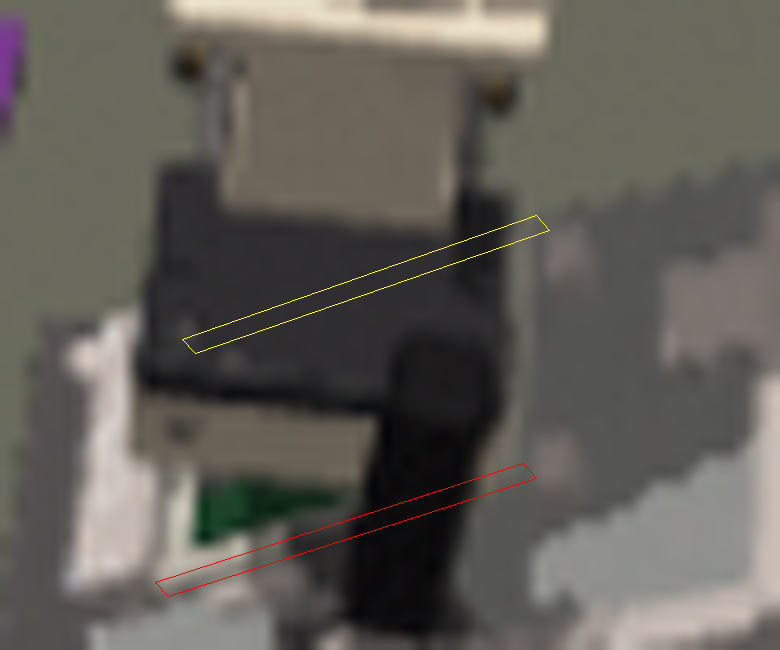

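```bash
python3 -m handwheel '[[0,-0.17,-0.1,0],[0,-0.09,-0.1,0],[0,0,0,0]]'
python3 -m handwheel '[[0,0,0,0],[0,0.1,-0.1,0],[0,0.1,-0.1,0],[0,0.1,-0.1,0],[0,0,0,0]]' 1 8
python3 - <<'E'
from h import *
f=snap("scene","s8")
for d in(30,33): overlay(f,np.radians(d),(290,205),(60,50),13,f"s8_{d}.png")
E
```

```text
t: 10.9
eef_pos: [0.4861, 0.0094, 0.2621]
ee_rot: [-3.141, 0.001, -1.57]
force: [-2.5, 1.9, 4.2]
width: 0.0339
t: 11.4
eef_pos: [0.4861, 0.0128, 0.2589]
ee_rot: [-3.141, 0.001, -1.57]
force: [-2.0, 4.8, 4.1]
width: 0.034
{'lb': array([-50.4,   4. ]), 'lt': array([-50.4,  10. ]), 'hb': array([49.6,  4. ]), 'ht': array([49.6, 10. ])}
{'lb': array([-48.4,   0.8]), 'lt': array([-48.8,   6.8]), 'hb': array([51.4,  6.1]), 'ht': array([51.1, 12. ])}
```

View pics/s8_33.png

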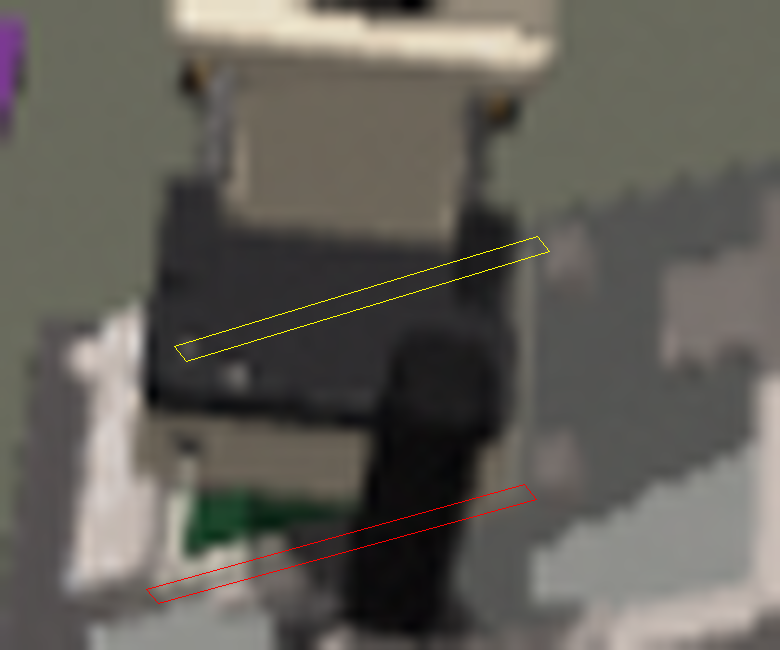

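```bash
python3 -m handwheel '[[0,0.1,-0.1,0],[0,0.1,-0.1,0],[0,0.1,-0.1,0],[0,0,0,0]]'
python3 -m handwheel '[[0,0,-0.1,0],[0,0,-0.1,0],[0,0,0,0]]'
python3 - <<'E'
from h import *
f=snap("scene","s9")
for d in(30,33): overlay(f,np.radians(d),(290,205),(60,50),13,f"s9_{d}.png")
E
```

```text
t: 11.85
eef_pos: [0.4862, 0.015, 0.2563]
ee_rot: [-3.141, -0.001, -1.569]
force: [-1.3, -2.1, 7.5]
width: 0.0338
t: 12.15
eef_pos: [0.4862, 0.0151, 0.2543]
ee_rot: [-3.141, -0.0, -1.569]
force: [-2.5, -0.6, 9.1]
width: 0.034
{'lb': array([-50.7,  -1.2]), 'lt': array([-50.7,   4.8]), 'hb': array([49.3, -1.2]), 'ht': array([49.3,  4.8])}
{'lb': array([-48.7,  -4.3]), 'lt': array([-49.1,   1.7]), 'hb': array([51.1,  0.9]), 'ht': array([50.8,  6.9])}
```

View pics/s9_30.png

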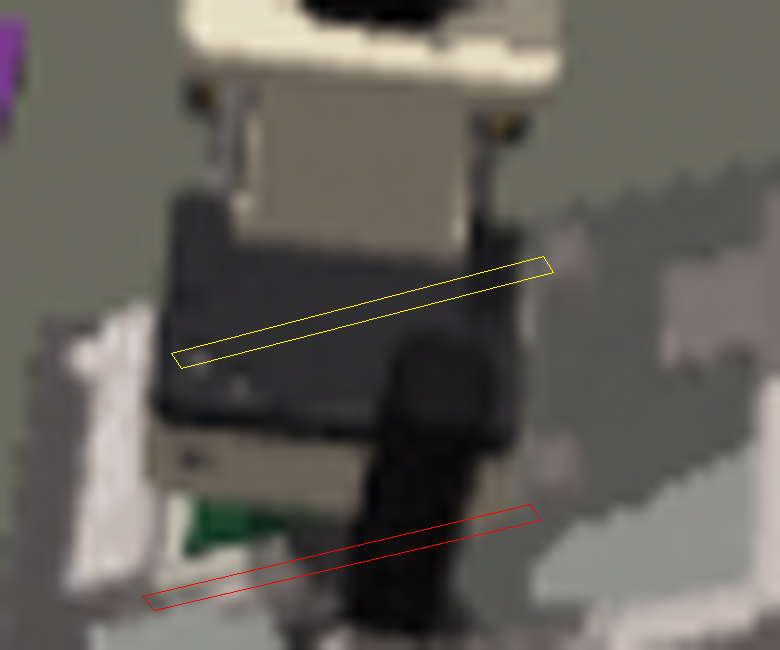

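```bash
python3 -m handwheel '[[0,0.05,-0.1,0],[0,0,-0.1,0],[0,0,0,0]]'
python3 -m handwheel '[[0,0,0.1,0],[0,0,0,0],[0,0,0,0],[0,0,0,0],[0,0,0,0],[0,0,0,0]]' 0
python3 -m handwheel '[[0,0,1.5,0],[0,0,3,0],[0,0,4,0],[0,0,4,0],[0,-2,4,0],[0,-4,2,0],[0,-4,0,0],[0,-4,0,0],[0,0,0,0]]' 
python3 - <<'E'
from h import *
f=snap("scene","s10")
crop(f,290,205,370,265,10,"s10.png")
f=snap("top","t10")
crop(f,213,190,277,242,11,"t10.png")
E
```

```text
t: 12.5
eef_pos: [0.4862, 0.0156, 0.2524]
ee_rot: [-3.141, -0.0, -1.569]
force: [-1.2, -1.4, 9.1]
width: 0.0339
t: 13.1
eef_pos: [0.486, 0.0157, 0.2526]
ee_rot: [3.141, -0.0, -1.57]
force: [0.5, -0.3, 0.2]
width: 0.0765
t: 14.0
eef_pos: [0.4855, -0.1275, 0.4376]
ee_rot: [3.141, -0.0, -1.573]
force: [0.3, 1.1, -0.1]
width: 0.0874
```

View pics/s10.png

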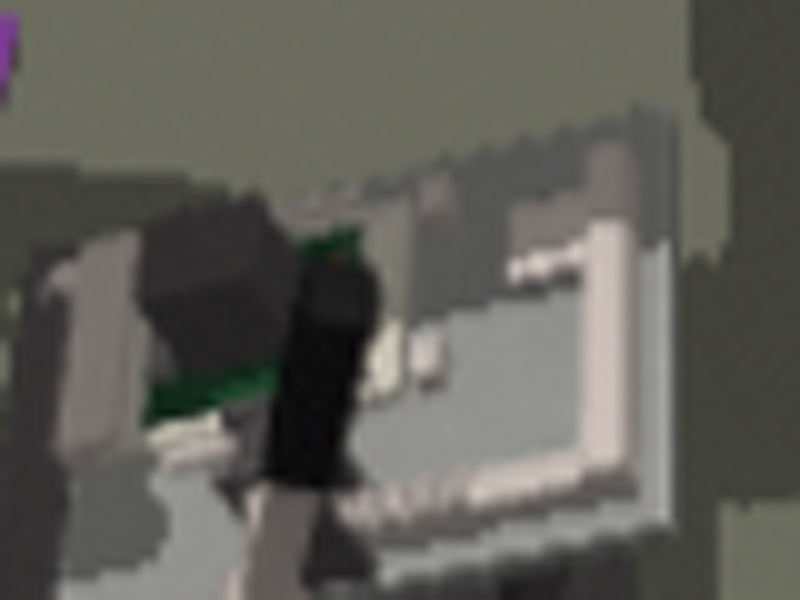

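View pics/t10.png

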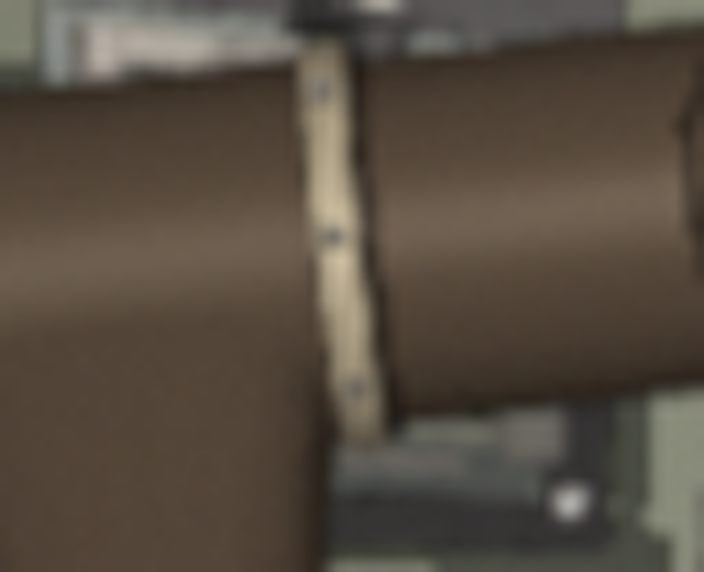

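The plate's upper edge now lies just below the stops, around (390,370) and (440,360) in the crop. I'll check it against a seated-plate overlay.

```bash
python3 - <<'E'
from h import *
f=load("s10");p=np.load("nest.npy");T=nestT(*p); o=(290,205);sc=12;size=(66,50)
im=cv2.resize(f["image"][o[1]:o[1]+size[1],o[0]:o[0]+size[0],::-1],None,fx=sc,fy=sc,interpolation=cv2.INTER_CUBIC)
def L(P,c):
    uv=((proj(f,n2w(T,P))-o+.5)*sc-.5).astype(np.int32); cv2.polylines(im,[uv],True,c,1)
d=0
for z,c in((6,(0,0,255)),): L([(-50+d,-38,z),(50+d,-38,z),(50+d,38,z),(-50+d,38,z)],c)
L([(-20+d,-17,48),(20+d,-17,48),(20+d,17,48),(-20+d,17,48)],(255,255,0))
for sg in(-1,1): L([(54,sg*25,10),(54,sg*39,10),(62,sg*39,10),(62,sg*25,10)],(255,0,255))
cv2.imwrite("pics/s10o.png",im)
# plane on plate / block top depth
W=cloud(f); N=(W-T[1])@T[0]*1000
for (u,v) in ((328,238),(329,241),(330,227),(331,232),(307,246),(312,228),(316,230)): print(u,v,np.round(N[v,u],1))
E
```

```text
328 238 [ 42.2 -18.7   8.2]
329 241 [ 44.  -27.8   4.2]
330 227 [46.8 24.7  7.3]
331 232 [47.  10.7 -0.7]
307 246 [-27.7 -29.7   8. ]
312 228 [ 5.9  1.6 46.8]
316 230 [16.5 -4.3 40. ]
```

View pics/s10o.png

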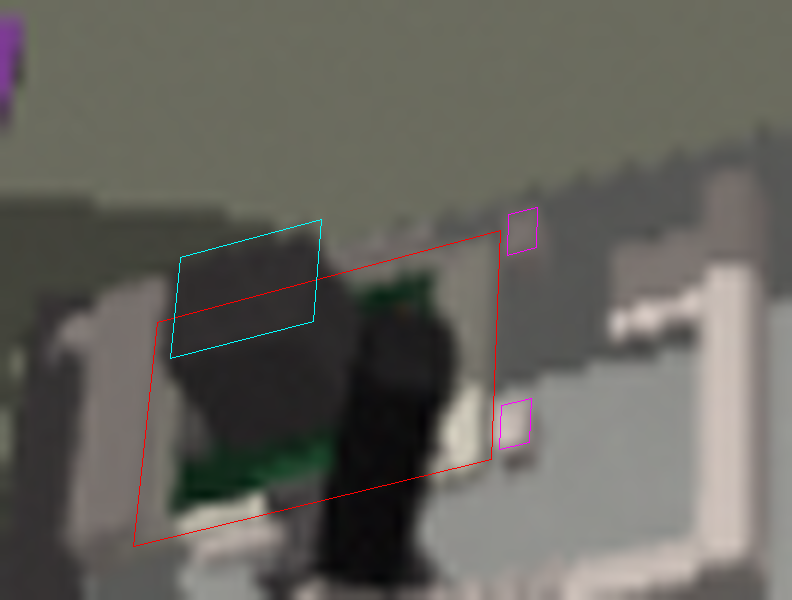

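The plate lies flat (board z ≈ 8 mm at the low end, plate ≈ 6 mm at the high end), and the overlay agrees. Now the lever.

```bash
python3 -m handwheel '[[0,0,2.3,0],[1.5,1.6,0,0],[2,2.2,0,0],[2,2.2,0,0],[2,2.2,0,0],[2,2.2,0,0],[2,2.2,0,0],[2,2.2,0,0],[1,1,0,0],[0,0,0,0],[0,0,0,0]]' 0
python3 - <<'E'
from h import *
f=snap("scene","s11"); crop(f,280,170,380,270,6,"s11.png")
W=cloud(f); b=(300,200,345,262); q=W[b[1]:b[3],b[0]:b[2]]; im=f["image"][b[1]:b[3],b[0]:b[2]].max(2)
m=(im<45)&(q[...,2]>.175)&(q[...,2]<.25)&(q[...,0]>.6)&(q[...,0]<.66); q=q[m]; print(len(q),q.mean(0))
A=np.c_[q[:,2]-.225,np.ones(len(q))]; k=np.linalg.lstsq(A,q[:,:2],rcond=None)[0]; print(k)
E
```

```text
t: 15.2
eef_pos: [0.6308, 0.0346, 0.4601]
ee_rot: [3.141, -0.0, -1.568]
force: [0.2, -1.7, 0.1]
width: 0.0876
67 [0.63924462 0.02823329 0.20742148]
[[-0.08151277 -0.13294281]
 [ 0.63781174  0.02589635]]
```

View pics/s11.png

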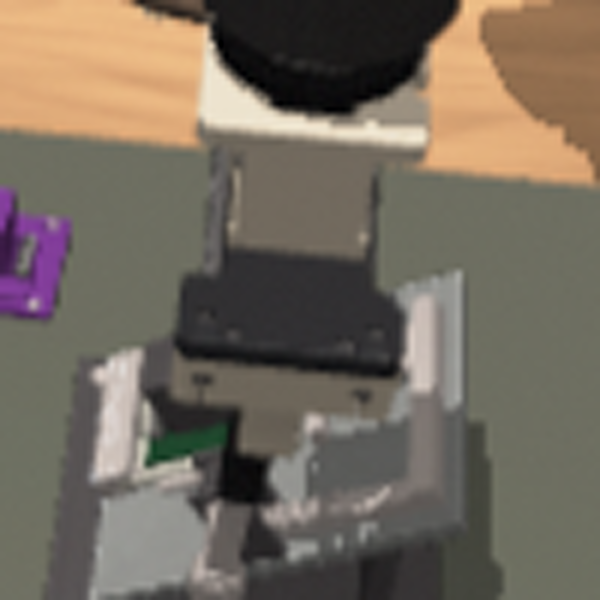

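```bash
python3 -m handwheel '[[0,-0.35,-1,0],[0,0,-2,0],[0,0,-2,0],[0,0,-1.5,0],[0,0,-1,0],[0,0,0,0]]'
python3 -m handwheel '[[0,0,0,0],[0,0,0,0],[0,0,0,0],[0,0,0,0],[0,0,0,0],[0,0,0,0],[0,0,0,0],[0,0,0,0]]' 1 25
```

```text
t: 15.85
eef_pos: [0.6303, 0.0295, 0.3841]
ee_rot: [3.139, -0.0, -1.571]
force: [0.3, -0.5, -0.5]
width: 0.0873
t: 16.65
eef_pos: [0.631, 0.0302, 0.3857]
ee_rot: [3.142, -0.0, -1.57]
force: [-0.6, 1.1, 0.0]
width: 0.0293
```

```bash
python3 -m handwheel '[[0,0,0,0],[0,0,0,0],[0,0,0,0]]'
python3 -m handwheel '[[0,-0.4,0.03,0],[0,-0.4,0.02,0],[0,-0.4,0,0],[0,-0.4,-0.05,0],[0,-0.4,-0.05,0],[0,0,0,0]]'
python3 -m handwheel '[[0,-0.4,-0.08,0],[0,-0.4,-0.1,0],[0,0,0,0]]'
python3 -m handwheel '[[0,-0.3,-0.1,0],[0,-0.3,-0.1,0],[0,0,0,0]]'
```

```text
t: 16.95
eef_pos: [0.6302, 0.0301, 0.3855]
ee_rot: [3.14, -0.0, -1.57]
force: [-4.7, 0.4, 2.1]
width: 0.0216
t: 17.55
eef_pos: [0.6302, 0.0104, 0.3849]
ee_rot: [3.14, 0.001, -1.57]
force: [-4.8, 3.4, 2.1]
width: 0.0216
t: 17.85
eef_pos: [0.6301, 0.0023, 0.3835]
ee_rot: [3.14, 0.001, -1.57]
force: [-6.8, 2.3, 3.5]
width: 0.0216
t: 18.15
eef_pos: [0.6301, -0.0039, 0.382]
ee_rot: [3.14, 0.0, -1.57]
force: [-7.6, 0.9, 6.9]
width: 0.022
```

```bash
python3 -m handwheel '[[0,-0.2,-0.05,0],[0,-0.2,-0.05,0],[0,0,0,0]]'
python3 -m handwheel '[[0,-0.2,-0.05,0],[0,-0.2,-0.05,0],[0,0,0,0]]'
```

```text
t: 18.45
eef_pos: [0.6301, -0.0078, 0.3809]
ee_rot: [3.14, 0.0, -1.57]
force: [-6.9, 1.5, 5.9]
width: 0.0219
t: 18.75
eef_pos: [0.6301, -0.0115, 0.3798]
ee_rot: [3.14, 0.001, -1.57]
force: [-6.2, 3.5, 5.7]
width: 0.0221
```

```bash
python3 -m handwheel '[[0,-0.2,-0.05,0],[0,-0.2,-0.05,0],[0,0,0,0]]'
python3 - <<'E'
from h import *
f=snap("scene","s12"); crop(f,280,190,380,270,8,"s12.png")
E
```

```text
t: 19.05
eef_pos: [0.6299, -0.0126, 0.3796]
ee_rot: [-3.142, 0.006, -1.569]
force: [-11.4, 19.9, 13.7]
width: 0.0215
```

View pics/s12.png

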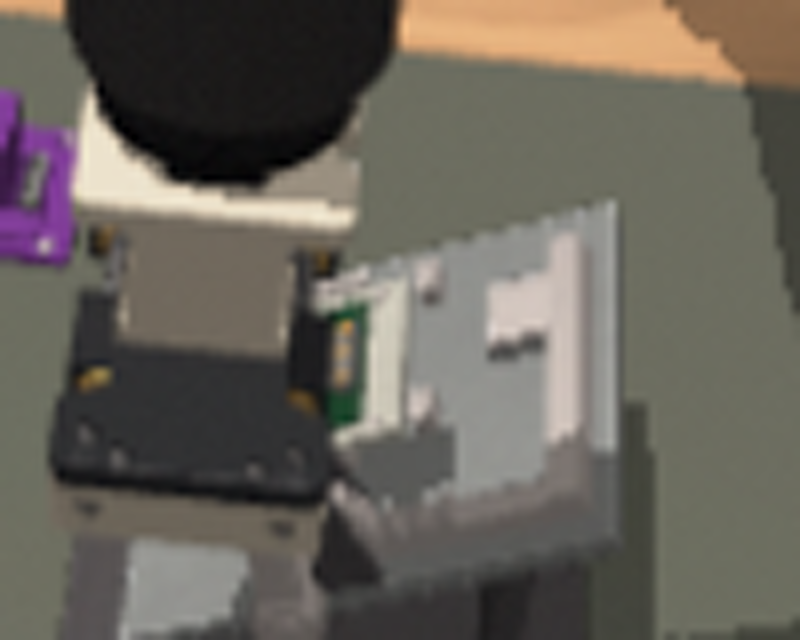

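```bash
python3 -m handwheel '[[0,0.5,0.12,0],[0,0.5,0.1,0],[0,0.5,0.08,0],[0,0.5,0.06,0],[0,0.5,0.04,0],[0,0.5,0.01,0],[0,0.5,-0.01,0],[0,0.5,-0.04,0],[0,0.5,-0.06,0],[0,0.5,-0.08,0],[0,0.5,-0.1,0],[0,0.5,-0.12,0],[0,0,0,0]]'
python3 -m handwheel '[[0,0.2,0,0],[0,0.1,0,0],[0,0,0,0]]'
python3 - <<'E'
from h import *
f=snap("scene","s13"); crop(f,280,190,380,270,8,"s13.png")
E
```

```text
t: 20.4
eef_pos: [0.6301, 0.0435, 0.3803]
ee_rot: [3.141, -0.002, -1.569]
force: [-8.8, -3.4, 13.4]
width: 0.0219
t: 20.7
eef_pos: [0.6302, 0.0461, 0.3797]
ee_rot: [3.14, -0.002, -1.57]
force: [-8.7, -4.2, 9.3]
width: 0.0222
```

View pics/s13.png

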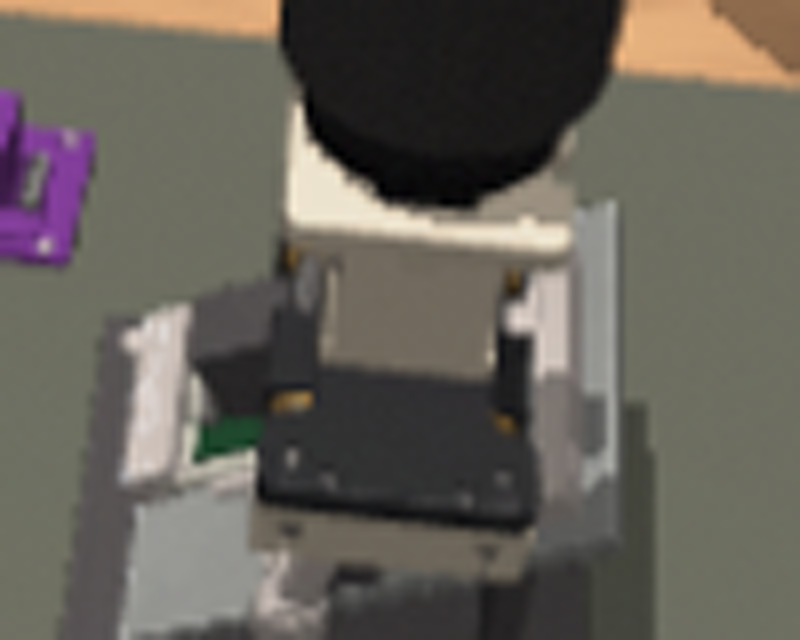

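```bash
python3 -m handwheel '[[0,0.2,-0.03,0],[0,0.2,-0.03,0],[0,0,0,0]]'
python3 -m handwheel '[[0,0.1,-0.03,0],[0,0.1,-0.03,0],[0,0,0,0]]'
```

```text
t: 21.05
eef_pos: [0.6302, 0.0501, 0.3788]
ee_rot: [3.14, -0.002, -1.57]
force: [-7.2, -4.1, 7.7]
width: 0.0219
t: 21.35
eef_pos: [0.6302, 0.0521, 0.3783]
ee_rot: [3.14, -0.002, -1.57]
force: [-6.4, -4.3, 7.9]
width: 0.0219
```

```bash
python3 -m handwheel '[[0,0.2,-0.05,0],[0,0.2,-0.05,0],[0,0,0,0]]'
python3 -m handwheel '[[0,0.1,-0.03,0],[0,0.1,-0.03,0],[0,0,0,0]]'
```

```text
t: 21.65
eef_pos: [0.6302, 0.0562, 0.3771]
ee_rot: [3.14, -0.002, -1.57]
force: [-6.5, -3.5, 7.7]
width: 0.0218
t: 21.95
eef_pos: [0.6303, 0.0567, 0.3771]
ee_rot: [3.14, -0.005, -1.57]
force: [-5.5, -10.9, 9.7]
width: 0.0217
```

```bash
python3 -m handwheel '[[0,-0.7,0.18,0],[0,-0.7,0.14,0],[0,-0.7,0.1,0],[0,-0.7,0.06,0],[0,-0.7,0.02,0],[0,-0.7,-0.02,0],[0,-0.7,-0.06,0],[0,-0.7,-0.1,0],[0,-0.7,-0.14,0],[0,-0.7,-0.16,0],[0,0,0,0]]'
python3 - <<'E'
from h import *
f=snap("scene","s14"); crop(f,280,190,380,270,8,"s14.png")
E
```

```text
t: 23.05
eef_pos: [0.6302, -0.0104, 0.3753]
ee_rot: [3.14, 0.002, -1.57]
force: [-6.0, 5.6, 1.6]
width: 0.0219
```

View pics/s14.png

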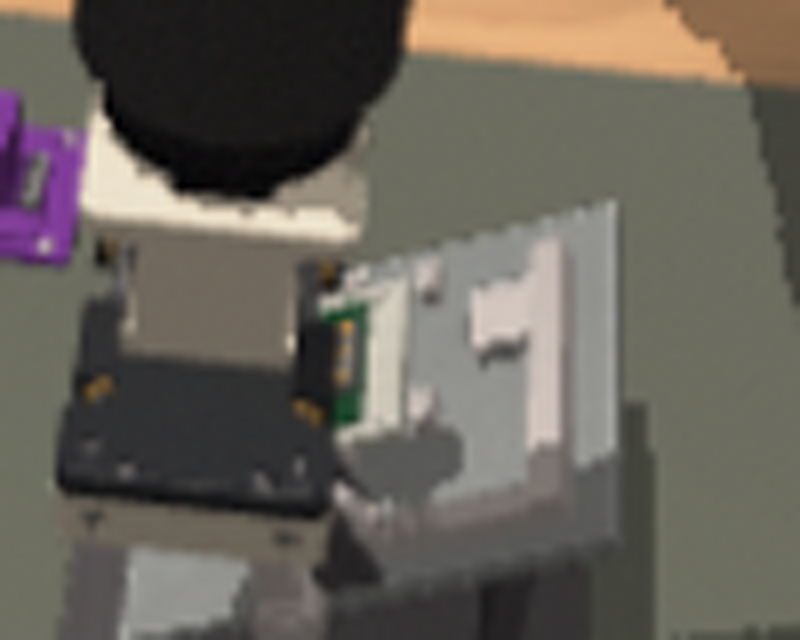

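```bash
python3 -m handwheel '[[0,-0.2,-0.04,0],[0,0,0,0]]'
python3 -m handwheel '[[0,0.7,0.2,0],[0,0.7,0.16,0],[0,0.7,0.12,0],[0,0.7,0.08,0],[0,0.7,0.04,0],[0,0.7,-0.02,0],[0,0.7,-0.06,0],[0,0.7,-0.09,0],[0,0.7,-0.12,0],[0,0.4,-0.08,0],[0,0.2,-0.03,0],[0,0,0,0]]'
```

```text
t: 23.3
eef_pos: [0.6301, -0.0108, 0.3753]
ee_rot: [3.14, 0.004, -1.57]
force: [-8.3, 12.8, 4.6]
width: 0.0221
t: 24.5
eef_pos: [0.6304, 0.0552, 0.3769]
ee_rot: [3.139, -0.003, -1.57]
force: [-4.1, -5.9, -0.9]
width: 0.0219
```

```bash
python3 -m handwheel '[[0,0.2,-0.05,0],[0,0,0,0]]'
python3 -m handwheel '[[0,-0.7,0.18,0],[0,-0.7,0.14,0],[0,-0.7,0.1,0],[0,-0.7,0.06,0],[0,-0.7,0.02,0],[0,-0.7,-0.02,0],[0,-0.7,-0.06,0],[0,-0.7,-0.1,0],[0,-0.7,-0.14,0],[0,-0.7,-0.16,0],[0,0,0,0]]'
python3 - <<'E'
from h import *
f=snap("scene","s15"); crop(f,280,190,380,270,8,"s15.png")
E
```

```text
t: 24.7
eef_pos: [0.6304, 0.0557, 0.3768]
ee_rot: [3.139, -0.005, -1.571]
force: [-3.6, -13.8, 0.1]
width: 0.0221
t: 25.8
eef_pos: [0.6302, -0.0111, 0.3765]
ee_rot: [3.14, 0.002, -1.57]
force: [-6.2, 5.1, -0.0]
width: 0.022
```

View pics/s15.png

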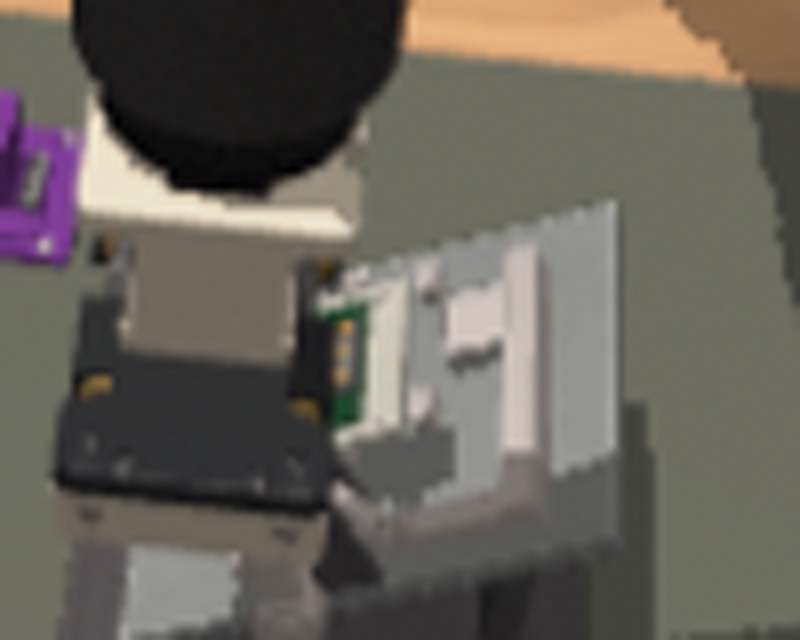

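The tongue edge went from 470 to 446, so one tooth per stroke. I'll keep pumping.

```bash
python3 -m handwheel '[[0,-0.1,-0.02,0],[0,0.7,0.18,0],[0,0.7,0.15,0],[0,0.7,0.11,0],[0,0.7,0.07,0],[0,0.7,0.03,0],[0,0.7,-0.02,0],[0,0.7,-0.06,0],[0,0.7,-0.1,0],[0,0.7,-0.13,0],[0,0.4,-0.08,0],[0,0.3,-0.05,0],[0,0.1,-0.02,0],[0,0,0,0]]'
python3 -m handwheel '[[0,-0.7,0.18,0],[0,-0.7,0.14,0],[0,-0.7,0.1,0],[0,-0.7,0.06,0],[0,-0.7,0.02,0],[0,-0.7,-0.02,0],[0,-0.7,-0.06,0],[0,-0.7,-0.1,0],[0,-0.7,-0.14,0],[0,-0.7,-0.16,0],[0,0,0,0]]'
python3 - <<'E'
from h import *
f=snap("scene","s16"); crop(f,280,190,380,270,8,"s16.png")
E
```

```text
t: 27.25
eef_pos: [0.6304, 0.0558, 0.3779]
ee_rot: [3.139, -0.005, -1.571]
force: [-4.2, -15.5, 0.2]
width: 0.0219
t: 28.35
eef_pos: [0.6302, -0.0114, 0.3773]
ee_rot: [3.14, 0.002, -1.57]
force: [-6.4, 2.8, -2.0]
width: 0.0215
```

View pics/s16.png

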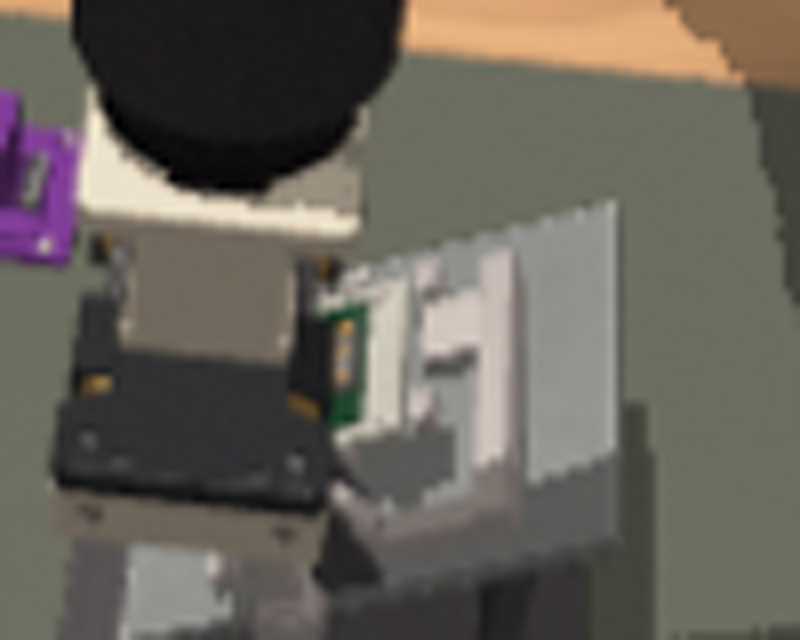

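```bash
python3 -m handwheel '[[0,-0.1,-0.02,0],[0,0.7,0.18,0],[0,0.7,0.15,0],[0,0.7,0.11,0],[0,0.7,0.07,0],[0,0.7,0.03,0],[0,0.7,-0.02,0],[0,0.7,-0.06,0],[0,0.7,-0.1,0],[0,0.7,-0.13,0],[0,0.4,-0.08,0],[0,0.3,-0.05,0],[0,0.1,-0.02,0],[0,0,0,0]]'
python3 -m handwheel '[[0,-0.7,0.18,0],[0,-0.7,0.14,0],[0,-0.7,0.1,0],[0,-0.7,0.06,0],[0,-0.7,0.02,0],[0,-0.7,-0.02,0],[0,-0.7,-0.06,0],[0,-0.7,-0.1,0],[0,-0.7,-0.14,0],[0,-0.7,-0.16,0],[0,0,0,0]]'
python3 -m handwheel '[[0,-0.1,-0.02,0],[0,0.7,0.18,0],[0,0.7,0.15,0],[0,0.7,0.11,0],[0,0.7,0.07,0],[0,0.7,0.03,0],[0,0.7,-0.02,0],[0,0.7,-0.06,0],[0,0.7,-0.1,0],[0,0.7,-0.13,0],[0,0.4,-0.08,0],[0,0.3,-0.05,0],[0,0.1,-0.02,0],[0,0,0,0]]'
python3 -m handwheel '[[0,-0.7,0.18,0],[0,-0.7,0.14,0],[0,-0.7,0.1,0],[0,-0.7,0.06,0],[0,-0.7,0.02,0],[0,-0.7,-0.02,0],[0,-0.7,-0.06,0],[0,-0.7,-0.1,0],[0,-0.7,-0.14,0],[0,-0.7,-0.16,0],[0,0,0,0]]'
python3 - <<'E'
from h import *
f=snap("scene","s17"); crop(f,280,190,380,270,8,"s17.png")
E
```

```text
t: 29.8
eef_pos: [0.6304, 0.0558, 0.3787]
ee_rot: [3.139, -0.005, -1.571]
force: [-5.1, -13.0, 0.5]
width: 0.0219
t: 30.9
eef_pos: [0.6302, -0.0116, 0.3781]
ee_rot: [3.139, 0.001, -1.57]
force: [-6.2, 1.7, -1.8]
width: 0.0222
t: 32.3
eef_pos: [0.6304, 0.056, 0.3795]
ee_rot: [3.139, -0.005, -1.57]
force: [-4.4, -12.6, 0.6]
width: 0.0217
t: 33.4
eef_pos: [0.6302, -0.0115, 0.3789]
ee_rot: [3.139, 0.001, -1.57]
force: [-7.8, 1.4, -1.9]
width: 0.0221
```

View pics/s17.png

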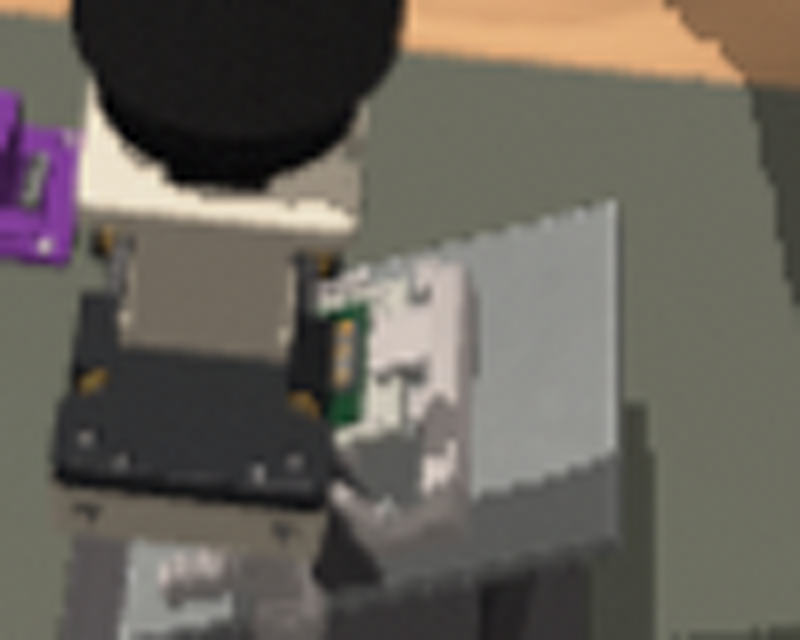

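```bash
python3 -m handwheel '[[0,-0.1,-0.02,0],[0,0.7,0.18,0],[0,0.7,0.15,0],[0,0.7,0.11,0],[0,0.7,0.07,0],[0,0.7,0.03,0],[0,0.7,-0.02,0],[0,0.7,-0.06,0],[0,0.7,-0.1,0],[0,0.7,-0.13,0],[0,0.4,-0.08,0],[0,0.3,-0.05,0],[0,0.1,-0.02,0],[0,0,0,0]]'
python3 -m handwheel '[[0,-0.7,0.18,0],[0,-0.7,0.14,0],[0,-0.7,0.1,0],[0,-0.7,0.06,0],[0,-0.7,0.02,0],[0,-0.7,-0.02,0],[0,-0.7,-0.06,0],[0,-0.7,-0.1,0],[0,-0.7,-0.14,0],[0,-0.7,-0.16,0],[0,0,0,0]]'
python3 - <<'E'
from h import *
f=snap("scene","s18")
T=nestT(*np.load("nest.npy")); o=(315,210);sc=14;size=(50,40)
im=cv2.resize(f["image"][o[1]:o[1]+size[1],o[0]:o[0]+size[0],::-1],None,fx=sc,fy=sc,interpolation=cv2.INTER_CUBIC)
for x,c in((38,(0,0,255)),(48,(255,0,0))):
    uv=((proj(f,n2w(T,[(x,-14,14),(x,14,14)]))-o+.5)*sc-.5).astype(np.int32); cv2.polylines(im,[uv],False,c,1)
    uv=((proj(f,n2w(T,[(x+26,-90,18),(x+26,42,18)]))-o+.5)*sc-.5).astype(np.int32); cv2.polylines(im,[uv],False,c,1)
cv2.imwrite("pics/s18.png",im)
E
```

```text
t: 34.85
eef_pos: [0.6304, 0.0558, 0.3803]
ee_rot: [3.139, -0.005, -1.57]
force: [-4.7, -14.4, 1.8]
width: 0.0219
t: 35.95
eef_pos: [0.6302, -0.0117, 0.3797]
ee_rot: [3.139, 0.001, -1.57]
force: [-6.6, 1.1, -1.6]
width: 0.022
```

View pics/s18.png

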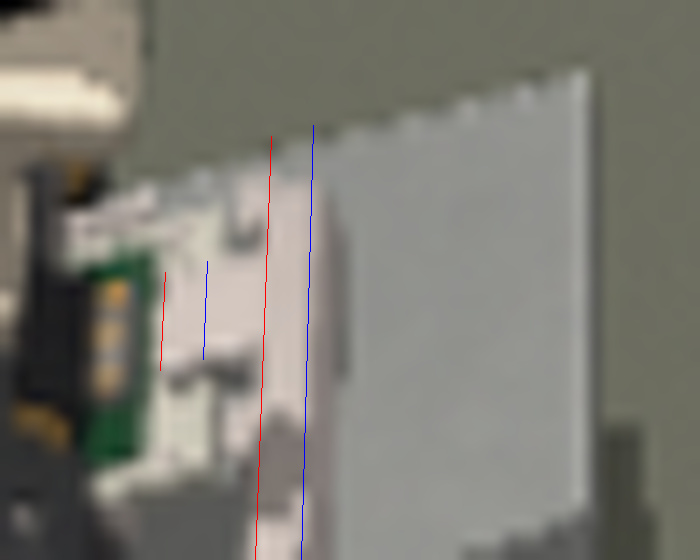

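The tongue edge sits on the x = 38 mm line and didn't move with the extra stroke, so the jaw is fully home. I'll let go and back away.

```bash
python3 -m handwheel '[[0,0,0,0],[0,0,0,0],[0,0,0,0],[0,0,0,0],[0,0,0,0],[0,0,0,0]]' 0
python3 -m handwheel '[[0,0,2,0],[0,0,3,0],[0,0,3,0],[0,0,1,0],[0,-3,0,0],[0,-3,0,0],[-1,-3,0,0],[-1,-3,0,0],[-1,-3,0,0],[-1,-3,0,0],[-1,-3,0,0],[-1,-3,0,0],[-1,-2,0,0],[0,0,0,0],[0,0,0,0]]'
python3 - <<'E'
from h import *
f=snap("scene","s19"); crop(f,200,190,380,310,4,"s19.png"); g=snap("top","t19"); cv2.imwrite("pics/t19.png",g["image"][:,:,::-1]); crop(g,213,180,277,240,10,"t19c.png")
cv2.imwrite("pics/s19f.png",f["image"][:,:,::-1])
E
```

```text
t: 36.6
eef_pos: [0.6311, -0.0117, 0.3804]
ee_rot: [-3.141, 0.0, -1.57]
force: [-0.3, -0.7, 0.0]
width: 0.0644
t: 38.1
eef_pos: [0.5608, -0.2721, 0.4699]
ee_rot: [3.141, 0.0, -1.571]
force: [0.1, -0.2, -0.1]
width: 0.0875
```

View pics/s19.png

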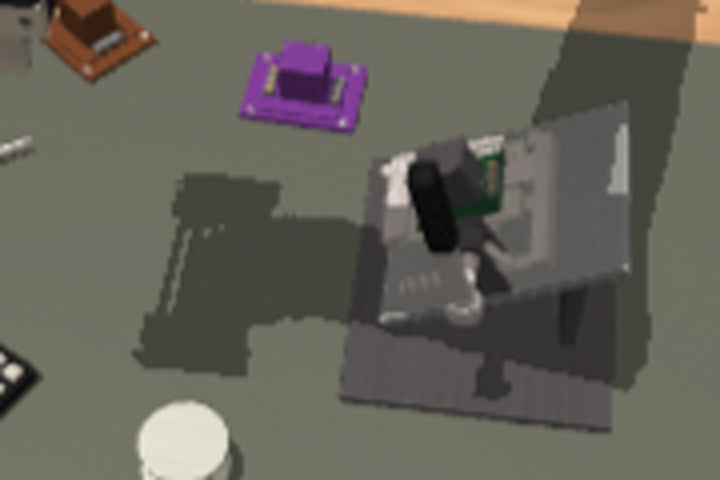

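View pics/t19c.png

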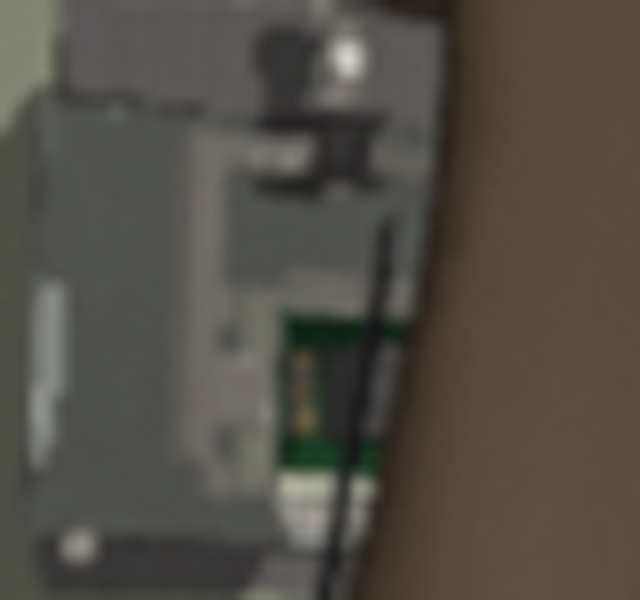

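View pics/t19.png

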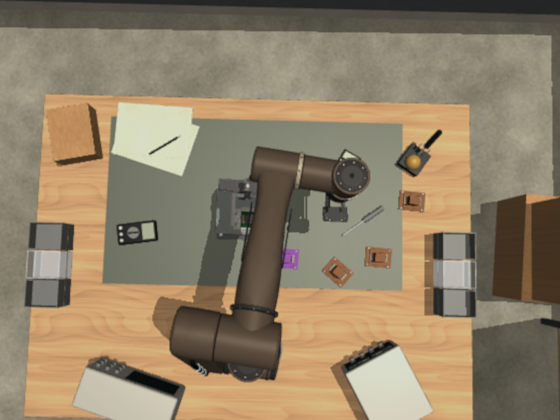

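```bash
python3 - <<'E'
from h import *
f=load("s19");T=nestT(*np.load("nest.npy"));N=(cloud(f)-T[1])@T[0]*1000
q=N[205:262,290:360].reshape(-1,3); 
for nm,m in(("board hi",(abs(q[:,1])<30)&(q[:,0]>22)&(q[:,0]<34)&(q[:,2]>0)&(q[:,2]<20)),("tongue",(abs(q[:,1])<12)&(q[:,0]>42)&(q[:,0]<56)&(q[:,2]>5)&(q[:,2]<25)),("blocktop",(abs(q[:,1])<15)&(abs(q[:,0])<15)&(q[:,2]>40)&(q[:,2]<55))): print(nm,m.sum(),np.median(q[m],0))
print(arm.get_state()["force"]); arm.job_done()
E
```

```text
board hi 63 [28.93626526 -2.21810096 10.00079549]
tongue 27 [48.75298076 -3.02076032 14.60931985]
blocktop 51 [ 3.25585531  2.70077274 48.77583157]
[0.37772369 0.39815523 0.04184909]
the job is handed in; nothing more can be done
```

I loaded the module into the nest and worked the lever until the jaw was fully home, then let go and handed the job in at about 38 s, well inside the 72 s limit. No verdict was reported, so success rests on my own checks.

**Loading:** I gripped the block off-centre and tilted it between the fingers by pressing the plate's upper end on the upper stops. I then slid the low end under the lip, levelled the plate and released it.

**Jaw:** I pumped the lever through full strokes from stop to stop. The jaw moved about 10 mm per full stroke, and one extra stroke at the end moved it no further.

**Last checks:**
- **Plate:** it lies flat between the low-end wall and the stops. In the nest frame the block top measured about 48.8 mm, against 48 nominal.
- **Jaw:** the tongue's front edge sat on the 38 mm "home" line over the plate's edge. Its top measured 14.6 mm above the floor, against 14 nominal.
- **Robot:** it was clear of everything, with force readings near zero.
- **Forces:** the highest force I read at the end of a move was about 25 N, pressing the lever against its stop.

**Less certain:**
- The depth readings scatter by about 2 mm.
- The lever's travel as seen at the gripper was about 68 mm instead of the expected 61 mm, so there was some slip in the fingers, but both stops were felt.
- The meter had not moved in the final top picture. In the final pictures the arm partly hid the calculator, and only the edge of the reel showed. The gripper never went down near either of them.

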